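# Fetch the oil filter from behind the cans on the stock rack

### The arm

A 6-joint arm with a two-finger parallel gripper is mounted at the origin on the work surface. World frame = base frame: x ahead of the robot, y to its left, z up, the work surface at z = 0. Lengths are in m, angles in rad, forces in N, time in s.
With the tool pointing down it reaches from about 0.35 to 0.775 m from the base axis. Payload 5.5 kg.
Tool frame: the origin (TCP) lies at the very end of the fingers, on their centre line; the grasp point (between the pads) lies 19 mm behind it; z points along the fingers, y is the line along which they close (so a half turn about z gives the same grasp; the last joint's range is limited). The gripper opens to 85 mm and grips with 20 to 120 N. Pads are 22 mm wide; open, the fingers measure 114 mm over their backs; the gripper's body (76 mm by 85 mm) begins 54 mm behind the grasp point. The pads swing forward as they close: fully open they stand 13 mm farther back than shut.
Start: joints at [-1.302, 0.313, 0.046, 1.304, 0, 1.431], TCP at [0.229, -0.528, 0.231] pointing down, gripper open.
Joint ranges: [-2.76, 2.76], [-0.86, 1.69], [-1.03, 1.26], [-2.2, 2.34], [-1.47, 1.5], [-3.14, 3.14]. Speed limits (rad/s): [2.57, 2.57, 3.14, 3.14, 3.14, 3.14].

### API

Orientations are given as a unit quaternion [w, x, y, z].
In Python, from workcell import get_state, read_camera, hand_in gives the robot as it stands.
- The arm moves only by the tool send_rows, never from a script. Its argument "increments" is a list of rows, each an object of numbers: "dx", "dy", "dz": the shift along the world's x, y, z in units of 25 mm (1.0 is 25 mm); "roll": the turn about the world's z in units of 8 degrees (1.0 is 8 degrees); "claw": the opening, from -1 (shut) to 1 (fully open). In form: [{"dx": .., "dy": .., "dz": .., "roll": .., "claw": ..}, ...]. A call has exactly 5 rows; each row is the pose to reach, as a shift and turn from the pose commanded when the call began; what a row does not reach only later rows make up. A row lasts 1/8 s, in which the tool goes at most 62.5 mm and 10.7 degrees, less where a joint would pass 70% of its speed; a pose out of reach is approached as far as the arm can. A call with a gripper value outside its range is refused whole. The fingers move at their own pace and stop on an object; "grip_force" is the grip in N (left out, the last holds). Time passes only in rows, so rows that repeat a pose let the fingers close, or fill a call up. It gives the time, the measured TCP pose, the force, the opening and the grip force at its end, in the units of the state.
- get_state(): the state, without advancing time (a new reading comes with each control period).
- read_camera(name): name is "side" or "top" or "wrist"; returns a dict with "image" (384x512x3 uint8, blue, green, red), "fx", "fy", "cx", "cy" (pixels), "world_to_cam" (4x4, takes a point from world to camera coordinates). Camera axes: x right, y up, looking along -z (the intrinsics and any distortion apply to the point x, -y, -z); pixel columns grow to the right and rows downward; lengths in m; the calibration is good to about 2 mm. A picture is of the moment at which its call begins. There is no depth.
- hand_in(): hands the job in; it is judged then, once.
The state is a dict: "clock": time; "joint_pos": joint angles; "qvel": joint speeds; "tau": joint torques, N m; "tcp_pos": TCP position; "orientation": TCP orientation; "wrist_force": force on the tool from outside, world axes, zero at the start; "ft_torque": the same for the moment, N m; "finger_gap": finger opening in m; "grip_force": force on a finger pad.
Only numpy, scipy, OpenCV 4.12 (cv2) and the standard library are available. Lean on these libraries where they do the work, as an engineer would, in place of code of your own. Each camera call takes 0.05 s, during which the arm holds its last target. There are 200 camera calls.

### The job

I need the orange oil filter from the back of the stock rack: first clear the red can, the blue bottle and the yellow tin into the grey side tray without shifting the filter, then stand the filter inside the green ring on the steel plate. Only when it is seated there, put the three containers back on the rack, each centred on the pad of its own colour and wholly on it. All four stay upright throughout and are left standing, released.

Things in the scene. Friction and masses are not known exactly. Their poses are not given: they have to be found in the camera images.
- oil_filter: The part to fetch: orange upright oil filter, cylinder 62 mm in diameter (65 mm over small ribs near its top), 96 mm tall, black spot on top. Origin: centre of its underside, z up; yaw has no meaning. Loose, 0.3 kg. Starts on the rack's base board, 9 mm from the back board and about 13 mm from the containers on its two sides: no room for fingers until these are gone.
- red_can: Red spray can with a white band and a narrower red cap: cylinder 58 mm in diameter up to 105 mm, cap 40 mm in diameter, 130 mm tall in all. Its origin is the centre of its underside, z up its axis; yaw has no meaning. Stands upright, loose, about 0.3 kg. Starts on the red pad.
- blue_bottle: Blue round bottle with a paper band and a small white cap: cylinder 60 mm in diameter up to 100 mm, then a shoulder and the 28 mm cap, 126 mm tall in all. Its origin is the centre of its underside, z up its axis; yaw has no meaning. Stands upright, loose, about 0.3 kg. Starts on the blue pad.
- yellow_tin: Yellow round tin with a white band and a steel lid: cylinder 62 mm in diameter, 104 mm tall. Its origin is the centre of its underside, z up its axis; yaw has no meaning. Stands upright, loose, about 0.4 kg. Starts on the yellow pad.
- rack: Fixed wooden rack: base board 18 mm thick, 270 mm wide (its y), with an upright back board at its far edge, top 118 mm above the bench. Origin on the bench under the filter's start; back board's face at x = +40 mm, front edge at x = -152. Pads, in varying order, near x, y = (-25, 70), (-25, -70), (-100, 0) mm. A tape roll and a box, at most 40 mm high, stand on its front corners.
- red_pad: Red round pad, 80 mm in diameter, 2 mm thick, fixed on the rack: the red can's place. Origin at the centre of its underside; its top is 2 mm above that (20 mm above the bench).
- blue_pad: Blue round pad like the red one: the blue bottle's place.
- yellow_pad: Yellow round pad like the red one: the yellow tin's place.
- side_tray: Grey open plastic tray, fixed, to one side of the rack (which side varies): 270 mm along its x, 136 mm along its y; rim 30 mm high, walls 6 mm, inner floor 6 mm above its origin (centre of its underside). Takes the three containers in a row along its x, for instance at x = -85, 0 and 85 mm.
- service_plate: Steel plate 170 mm square, 6 mm thick, fixed, on the rack's other side, with a green ring (82 mm inner diameter, 6 mm high) round a black disc in its middle: the filter's seat. Origin: centre of the plate's underside, under the ring's centre; the seated filter's underside is 6 mm above it. A loose steel socket, 32 mm high, stands on one corner.

How it is judged:
By the outcome, as a careful person would: the job done as asked, in the order asked, and still so for the second after the job is handed in, with the robot touching nothing.
It also fails if it takes over 152 s, if anything falls off the work surface, if the arm or the gripper's body presses on something with over 40 N, if the wrist force passes 120 N, or if a joint passes its speed limit or range.

## Working session

There is one attempt and no reset: what is moved stays moved. The work goes in short steps, Python scripts to look and compute and a tool call to move; the robot and the scene stay as the last step left them, time stands still between calls to the robot, and variables do not carry over. Pictures are saved under pics/ and viewed, at most 14 in all, crops included, and the job is handed in when it is done.

Besides the shell and the picture viewer there is one more tool, called after ">>>" by a JSON object that holds its "name" and its "arguments", one argument or row to a line. send_rows: Moves the arm, as the interface text tells. Its arguments: {"type":"object","properties":{"increments":{"type":"array","items":{"type":"object","properties":{"dx":{"type":"number"},"dy":{"type":"number"},"dz":{"type":"number"},"roll":{"type":"number"},"claw":{"type":"number"}}}},"grip_force":{"type":"number"}},"required":["increments"]}

```bash
mkdir -p pics; ls
python3 - <<'E'
from workcell import get_state, read_camera
import cv2,numpy as np
np.set_printoptions(precision=4,suppress=True)
s=get_state();print(s)
for n in("top","side"):
    c=read_camera(n);cv2.imwrite(f"pics/{n}0.png",c["image"]);np.savez(f"{n}0.npz",**c)
    print(n,[c[k] for k in("fx","fy","cx","cy")],c["world_to_cam"],c.keys())
E
```

```text
pics
{'clock': 0.0, 'joint_pos': array([-1.3016,  0.314 ,  0.045 ,  1.3036, -0.    ,  1.4312]), 'qvel': array([0.0018, 0.0002, 0.0006, 0.0003, 0.0009, 0.0018]), 'tau': array([ -0.0006, -48.0625,  29.8534,   0.0193,  -0.0002,   0.    ]), 'tcp_pos': array([ 0.2284, -0.5271,  0.2304]), 'orientation': array([-0.0009,  0.9792,  0.203 , -0.0001]), 'wrist_force': array([-0.2312,  0.1204, -1.3506]), 'ft_torque': array([ 0.0041, -0.0153, -0.0185]), 'grip_force': 0.0, 'finger_gap': 0.08550903211818195}
top [461.0093814099958, 461.0093814099958, 250.73635419153558, 191.89967102746797] [[ 0.0289 -0.9992 -0.0288 -0.0049]
 [ 0.9973  0.0269  0.0681 -0.5731]
 [-0.0673 -0.0307  0.9973 -1.0055]
 [ 0.      0.      0.      1.    ]] dict_keys(['image', 'fx', 'fy', 'cx', 'cy', 'world_to_cam'])
side [486.80721352272985, 486.80721352272985, 251.2938170768071, 186.41489034044142] [[-0.925  -0.3798  0.0113  0.4981]
 [ 0.3017 -0.7159  0.6297 -0.1974]
 [-0.231   0.5859  0.7768 -1.1757]
 [ 0.      0.      0.      1.    ]] dict_keys(['image', 'fx', 'fy', 'cx', 'cy', 'world_to_cam'])
```

View pics/top0.png

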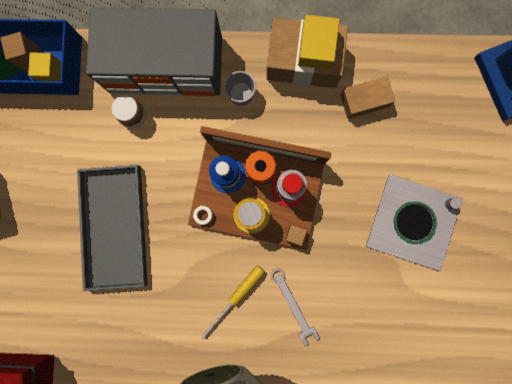

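View pics/side0.png

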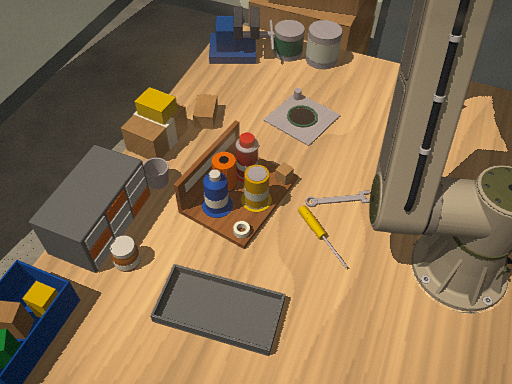

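The top view has x up and y to the left. The rack is near (260,185), with blue at (223,172), orange at (261,166), red at (291,186) and yellow at (251,215). The tray is on the left at about (113,228). The plate ring is on the right at about (414,222). The tape roll and the box stand on the front corners.

```bash
cat > h.py <<'E'
import cv2,numpy as np
np.set_printoptions(precision=4,suppress=True)
def ray(c,u,v,z):
    T=c["world_to_cam"];R=T[:3,:3];o=-R.T@T[:3,3]
    d=R.T@np.array([(u-c["cx"])/c["fx"],-(v-c["cy"])/c["fy"],-1.])
    return o+d*(z-o[2])/d[2]
def proj(c,p):
    q=c["world_to_cam"][:3,:3]@np.array(p)+c["world_to_cam"][:3,3]
    return np.array([c["cx"]+c["fx"]*q[0]/-q[2],c["cy"]-c["fy"]*q[1]/-q[2]])
def circle(c,x,y,z,r,n=48):
    return np.array([proj(c,(x+r*np.cos(a),y+r*np.sin(a),z)) for a in np.linspace(0,2*np.pi,n)])
def fitcyl(c,mask,parts,x0):
    """fit x,y of an upright solid: parts=[(z,r),..]; IoU of hull silhouette with mask"""
    from scipy.optimize import minimize
    m=mask.astype(np.uint8)
    def f(p):
        pts=np.vstack([circle(c,p[0],p[1],z,r) for z,r in parts]).astype(np.float32)
        h=cv2.convexHull(pts)[:,0]
        s=np.zeros(m.shape,np.uint8);cv2.fillConvexPoly(s,np.round(h*16).astype(np.int32),1,cv2.LINE_8,4)
        return -(s&m).sum()/((s|m).sum()+1e-9)
    r=minimize(f,x0,method="Nelder-Mead",options=dict(initial_simplex=np.array(x0)+[[0,0],[.01,0],[0,.01]],xatol=1e-4,fatol=1e-5))
    return r.x,-r.fun
def load(n): return dict(np.load(n+".npz"))
def blob(m,near=None):
    n,l,s,c=cv2.connectedComponentsWithStats(m.astype(np.uint8))
    k=[i for i in range(1,n) if s[i,4]>15]
    i=min(k,key=lambda i:np.hypot(*(c[i]-near))) if near is not None else max(k,key=lambda i:s[i,4])
    return c[i],s[i],l==i
def hsv(c): return cv2.cvtColor(c["image"],cv2.COLOR_BGR2HSV).astype(int).transpose(2,0,1)
E
python3 - <<'E'
from h import *
c=load("top0");im=c["image"];h,s,v=hsv(c)
big=cv2.resize(im[110:300,60:480],None,fx=1.9,fy=1.9,interpolation=cv2.INTER_CUBIC);cv2.imwrite("pics/topcrop.png",big)
for n,m,nr,z in [("red cap",((h<6)|(h>174))&(s>170)&(v>150),(291,183),.15),("orange",(h>5)&(h<16)&(s>190)&(v>170),(261,166),.114),
  ("bluecapwhite",(s<60)&(v>170),(222,169),.146),("lid",(s<70)&(v>110),(251,214),.124),("ring/disc",(v<40),(415,222),.006),("ring",(h>55)&(h<90)&(s>80),(415,222),.012)]:
    b,st,mm=blob(m,nr);
    e=cv2.fitEllipse(cv2.findContours(mm.astype(np.uint8),0,1)[0][0])
    print(n,b,st,e,ray(c,*e[0],z))
for n,p,z in [("tray",[(79,171),(139,167),(146,288),(85,291)],.03)]:
    for q in p: print(n,ray(c,*q,z))
E
```

```text
red cap [292.0035 183.0277] [283 174  19  19 289] ((291.99774169921875, 183.0246124267578), (18.081157684326172, 18.55348014831543), 73.06895446777344) [ 0.5836 -0.0724  0.15  ]
orange [259.7221 165.1274] [245 151  31  29 565] ((259.7650451660156, 165.1546630859375), (28.361677169799805, 28.930126190185547), 78.33626556396484) [ 0.6214 -0.0085  0.114 ]
bluecapwhite [221.7647 167.8309] [216 162  13  13 136] ((221.77259826660156, 167.84019470214844), (12.101543426513672, 12.512276649475098), 51.597320556640625) [0.6102 0.0653 0.146 ]
lid [249.5115 213.5507] [238 202  24  24 434] ((249.50921630859375, 213.55641174316406), (22.465347290039062, 22.83185577392578), 93.45635223388672) [0.5228 0.0091 0.124 ]
ring/disc [414.3234 221.8095] [397 205  35  35 971] ((414.3201599121094, 221.80746459960938), (33.82212448120117, 34.71866989135742), 143.23855590820312) [ 0.5172 -0.3536  0.006 ]
ring [413.9586 222.0714] [394 202  43  41 266] ((415.0199279785156, 222.20286560058594), (39.98997497558594, 41.59464645385742), 119.7958984375) [ 0.5163 -0.3532  0.012 ]
tray [0.6087 0.3953 0.03  ]
tray [0.6211 0.2609 0.03  ]
tray [0.3559 0.2334 0.03  ]
tray [0.345  0.3676 0.03  ]
```

View pics/topcrop.png

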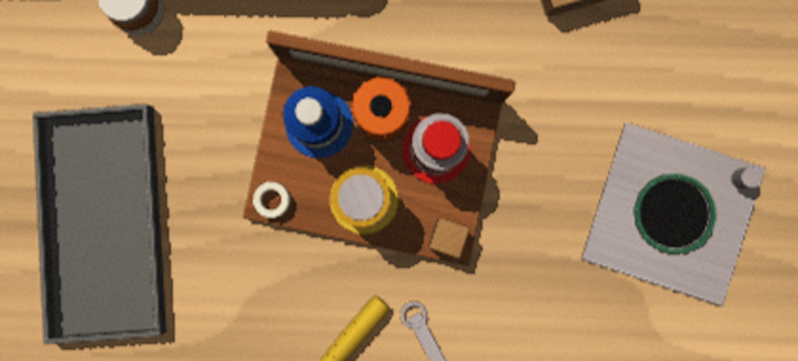

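The sizes and spacings agree with the spec: filter to containers is 74, 75 and 100 mm, and the tray is 267 x 135 mm. Rack yaw is about -10.7° and tray yaw about +6°. I'll move above the yellow tin first.

>>> {"name": "send_rows", "arguments": {
  "increments": [
    {"dx":1.2,"dy":2.1,"dz":0,"roll":-0.6,"claw":1},
    {"dx":2.4,"dy":4.3,"dz":0,"roll":-1.2,"claw":1},
    {"dx":3.5,"dy":6.4,"dz":0,"roll":-1.7,"claw":1},
    {"dx":4.7,"dy":8.6,"dz":0,"roll":-2.2,"claw":1},
    {"dx":5.9,"dy":10.7,"dz":0,"roll":-2.2,"claw":1}
  ],
  "grip_force": 50
}}

```text
clock: 0.72
tcp_pos: [0.3765, -0.2582, 0.2311]
orientation: [-0.0, 0.999, 0.05, -0.0]
wrist_force: [0.1, -1.2, 0.2]
finger_gap: 0.0855
grip_force: 0.0
```

>>> {"name": "send_rows", "arguments": {
  "increments": [
    {"dx":1.2,"dy":2.1,"dz":0,"roll":0,"claw":1},
    {"dx":2.4,"dy":4.3,"dz":0,"roll":0,"claw":1},
    {"dx":3.5,"dy":6.4,"dz":0,"roll":0,"claw":1},
    {"dx":4.7,"dy":8.6,"dz":0,"roll":0,"claw":1},
    {"dx":5.9,"dy":10.7,"dz":0,"roll":0,"claw":1}
  ]
}}

```text
clock: 1.35
tcp_pos: [0.5241, 0.0094, 0.2311]
orientation: [0.0, 0.999, 0.051, -0.0]
wrist_force: [0.3, -0.6, 0.5]
finger_gap: 0.0855
grip_force: 0.0
```

>>> {"name": "send_rows", "arguments": {
  "increments": [
    {"dx":-0.05,"dy":0,"dz":-1.6,"roll":0,"claw":1},
    {"dx":-0.05,"dy":0,"dz":-3.2,"roll":0,"claw":1},
    {"dx":-0.05,"dy":0,"dz":-4.8,"roll":0,"claw":1},
    {"dx":-0.05,"dy":0,"dz":-6.0,"roll":0,"claw":1},
    {"dx":-0.05,"dy":0,"dz":-6.25,"roll":0,"claw":1}
  ]
}}

```text
clock: 1.98
tcp_pos: [0.5201, 0.0077, 0.0727]
orientation: [-0.0, 0.999, 0.051, -0.003]
wrist_force: [0.4, 0.1, 1.0]
finger_gap: 0.0854
grip_force: 0.0
```

>>> {"name": "send_rows", "arguments": {
  "increments": [
    {"dx":0,"dy":0,"dz":0,"roll":0,"claw":-0.2},
    {"dx":0,"dy":0,"dz":0,"roll":0,"claw":-0.2},
    {"dx":0,"dy":0,"dz":0,"roll":0,"claw":-0.2},
    {"dx":0,"dy":0,"dz":0,"roll":0,"claw":-0.2},
    {"dx":0,"dy":0,"dz":0,"roll":0,"claw":-0.2}
  ]
}}

```text
clock: 2.6
tcp_pos: [0.5234, 0.0072, 0.0764]
orientation: [0.0, 0.999, 0.051, 0.001]
wrist_force: [-0.2, 0.9, 6.6]
finger_gap: 0.0611
grip_force: 55.2
```

>>> {"name": "send_rows", "arguments": {
  "increments": [
    {"dx":0,"dy":0,"dz":1.0,"roll":0,"claw":-0.2},
    {"dx":0,"dy":0,"dz":2.5,"roll":0,"claw":-0.2},
    {"dx":0,"dy":0,"dz":4.2,"roll":0,"claw":-0.2},
    {"dx":0,"dy":0,"dz":5.5,"roll":0,"claw":-0.2},
    {"dx":0,"dy":0,"dz":6.0,"roll":0,"claw":-0.2}
  ]
}}

```text
clock: 3.22
tcp_pos: [0.5228, 0.0072, 0.2265]
orientation: [0.0, 0.999, 0.051, 0.001]
wrist_force: [0.5, 0.7, -3.8]
finger_gap: 0.0611
grip_force: 55.8
```

>>> {"name": "send_rows", "arguments": {
  "increments": [
    {"dx":-0.6,"dy":1.5,"dz":0,"roll":0,"claw":-0.2},
    {"dx":-1.5,"dy":3.5,"dz":0,"roll":0,"claw":-0.2},
    {"dx":-2.4,"dy":5.8,"dz":0,"roll":0,"claw":-0.2},
    {"dx":-3.3,"dy":7.9,"dz":0,"roll":0,"claw":-0.2},
    {"dx":-4.1,"dy":9.9,"dz":0,"roll":0,"claw":-0.2}
  ]
}}

```text
clock: 3.85
tcp_pos: [0.4378, 0.1684, 0.2241]
orientation: [-0.02, 0.996, 0.085, -0.003]
wrist_force: [0.6, -0.5, -3.6]
finger_gap: 0.0615
grip_force: 56.6
```

>>> {"name": "send_rows", "arguments": {
  "increments": [
    {"dx":-0.6,"dy":1.4,"dz":0,"roll":0,"claw":-0.2},
    {"dx":-0.9,"dy":2.0,"dz":0,"roll":0,"claw":-0.2},
    {"dx":-0.9,"dy":2.0,"dz":-1.5,"roll":0,"claw":-0.2},
    {"dx":-0.9,"dy":2.0,"dz":-3.0,"roll":0,"claw":-0.2},
    {"dx":-0.9,"dy":2.0,"dz":-4.5,"roll":0,"claw":-0.2}
  ]
}}

```text
clock: 4.47
tcp_pos: [0.4232, 0.1889, 0.1117]
orientation: [-0.032, 0.994, 0.102, -0.004]
wrist_force: [1.5, -0.4, -4.3]
finger_gap: 0.0609
grip_force: 56.7
```

Run:
```python
from workcell import get_state, read_camera
from h import *
s=get_state();print(s["clock"],s["tcp_pos"],s["wrist_force"],s["finger_gap"])
a=[]
for n in("top","side"):
    c=read_camera(n);np.savez(f"{n}1.npz",**c);a.append(c["image"])
cv2.imwrite("pics/s1.png",np.hstack([a[0][100:340,60:340],a[1][100:340,120:400]]))
```

```text
4.475 [0.4232 0.1889 0.1117] [ 1.4948 -0.4128 -4.2616] 0.06086663963399589
```

View pics/s1.png

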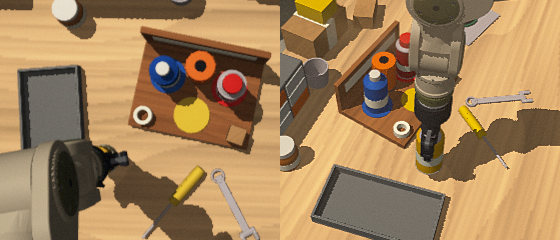

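The arm stalled short of the tray at y = 0.19, with a slight tilt. The tin is still held upright in the air. I'll check the joints for a range limit.

Run:
```python
from workcell import get_state
s=get_state();print(s["joint_pos"],s["qvel"],s["orientation"])
```

```text
[ 0.20423285  0.17188304 -0.45411622  0.95416407  0.06392122  3.14062824] [ 0.00209045 -0.03700414  0.08166055  0.07837019  0.00532256  0.00121761] [-0.03131498  0.99423779  0.10221642 -0.00789905]
```

Joint 6 is at its 3.14 limit. I need the half-turn equivalent, so I'll raise the tin and roll +180° (j6 = 90° + j1 − yaw).

>>> {"name": "send_rows", "arguments": {
  "increments": [
    {"dx":0,"dy":0,"dz":1,"roll":1.3,"claw":-0.2},
    {"dx":0,"dy":0,"dz":2,"roll":2.6,"claw":-0.2},
    {"dx":0,"dy":0,"dz":3,"roll":3.9,"claw":-0.2},
    {"dx":0,"dy":0,"dz":4,"roll":5.2,"claw":-0.2},
    {"dx":0,"dy":0,"dz":4.5,"roll":6.5,"claw":-0.2}
  ]
}}

```text
clock: 5.2
tcp_pos: [0.424, 0.1893, 0.2285]
orientation: [-0.026, 0.847, 0.531, -0.016]
wrist_force: [0.1, -1.1, -4.0]
finger_gap: 0.0612
grip_force: 56.6
```

>>> {"name": "send_rows", "arguments": {
  "increments": [
    {"dx":-0.2,"dy":0.9,"dz":0,"roll":1,"claw":-0.2},
    {"dx":-0.5,"dy":2.0,"dz":0,"roll":2,"claw":-0.2},
    {"dx":-0.8,"dy":3.4,"dz":0,"roll":3,"claw":-0.2},
    {"dx":-1.0,"dy":4.4,"dz":0,"roll":4,"claw":-0.2},
    {"dx":-1.03,"dy":4.64,"dz":0,"roll":4,"claw":-0.2}
  ]
}}

```text
clock: 5.82
tcp_pos: [0.3971, 0.3068, 0.2267]
orientation: [-0.021, 0.67, 0.742, -0.023]
wrist_force: [1.0, -1.0, -3.6]
finger_gap: 0.0612
grip_force: 56.6
```

>>> {"name": "send_rows", "arguments": {
  "increments": [
    {"dx":0,"dy":0,"dz":-1.3,"roll":0,"claw":-0.2},
    {"dx":0,"dy":0,"dz":-2.8,"roll":0,"claw":-0.2},
    {"dx":0,"dy":0,"dz":-4.3,"roll":0,"claw":-0.2},
    {"dx":0,"dy":0,"dz":-5.2,"roll":0,"claw":-0.2},
    {"dx":0,"dy":0,"dz":-5.6,"roll":0,"claw":-0.2}
  ]
}}

```text
clock: 6.45
tcp_pos: [0.3968, 0.3045, 0.0847]
orientation: [-0.021, 0.671, 0.741, -0.025]
wrist_force: [0.1, 0.4, -4.2]
finger_gap: 0.0605
grip_force: 56.7
```

>>> {"name": "send_rows", "arguments": {
  "increments": [
    {"dx":0,"dy":0,"dz":-0.3,"roll":0,"claw":-0.2},
    {"dx":0,"dy":0,"dz":-0.5,"roll":0,"claw":-0.2},
    {"dx":0,"dy":0,"dz":-0.7,"roll":0,"claw":-0.2},
    {"dx":0,"dy":0,"dz":-0.8,"roll":0,"claw":-0.2},
    {"dx":0,"dy":0,"dz":-0.8,"roll":0,"claw":-0.2}
  ]
}}

```text
clock: 7.08
tcp_pos: [0.3967, 0.3054, 0.0651]
orientation: [-0.021, 0.67, 0.742, -0.024]
wrist_force: [-0.2, -0.2, -5.1]
finger_gap: 0.0613
grip_force: 56.7
```

>>> {"name": "send_rows", "arguments": {
  "increments": [
    {"dx":0,"dy":0,"dz":-0.05,"roll":0,"claw":-0.2},
    {"dx":0,"dy":0,"dz":-0.1,"roll":0,"claw":0.6},
    {"dx":0,"dy":0,"dz":-0.1,"roll":0,"claw":1},
    {"dx":0,"dy":0,"dz":-0.1,"roll":0,"claw":1},
    {"dx":0,"dy":0,"dz":-0.1,"roll":0,"claw":1}
  ]
}}

```text
clock: 7.7
tcp_pos: [0.3971, 0.3055, 0.0629]
orientation: [-0.021, 0.67, 0.742, -0.024]
wrist_force: [-0.1, 0.7, -1.0]
finger_gap: 0.0856
grip_force: 0.0
```

>>> {"name": "send_rows", "arguments": {
  "increments": [
    {"dx":0,"dy":0,"dz":0,"roll":0,"claw":1},
    {"dx":0,"dy":0,"dz":1,"roll":0,"claw":1},
    {"dx":0,"dy":0,"dz":2.5,"roll":0,"claw":1},
    {"dx":0,"dy":0,"dz":4.5,"roll":0,"claw":1},
    {"dx":0,"dy":0,"dz":7,"roll":0,"claw":1}
  ]
}}

```text
clock: 8.32
tcp_pos: [0.396, 0.3049, 0.2383]
orientation: [-0.021, 0.67, 0.742, -0.025]
wrist_force: [2.0, 1.0, 0.5]
finger_gap: 0.0852
grip_force: 0.0
```

```bash
cat > st.py <<'E'
from workcell import get_state
from scipy.spatial.transform import Rotation as R
from h import *
s=get_state();w,x,y,z=s["orientation"];M=R.from_quat([x,y,z,w]).as_matrix()
print("t",s["clock"],"tcp",s["tcp_pos"],"j",s["joint_pos"],"yaw",np.degrees(np.arctan2(M[1,1],M[0,1])),"toolz",M[:,2],"gap",s["finger_gap"])
E
python3 st.py
```

```text
t 8.325 tcp [0.396  0.3049 0.2383] j [ 0.4819  0.2159 -0.0686  1.3487  0.0222  1.9506] yaw 5.800785488583459 toolz [-0.0655 -0.0093 -0.9978] gap 0.08521225289797016
```

The tin is standing in the tray. The joint-limit hit left a fixed 3.7° tilt in the commanded pose. I'll undo it by mirroring the same limit contact at j6 = -3.14.

>>> {"name": "send_rows", "arguments": {
  "increments": [
    {"dx":0,"dy":0,"dz":0,"roll":1.3,"claw":1},
    {"dx":0,"dy":0,"dz":0,"roll":2.6,"claw":1},
    {"dx":0,"dy":0,"dz":0,"roll":3.9,"claw":1},
    {"dx":0,"dy":0,"dz":0,"roll":5.2,"claw":1},
    {"dx":0,"dy":0,"dz":0,"roll":6.5,"claw":1}
  ]
}}

```text
clock: 8.95
tcp_pos: [0.3968, 0.3054, 0.2376]
orientation: [-0.008, 0.274, 0.961, -0.031]
wrist_force: [0.3, 0.2, -0.3]
finger_gap: 0.0857
grip_force: 0.0
```

>>> {"name": "send_rows", "arguments": {
  "increments": [
    {"dx":0,"dy":0,"dz":0,"roll":1.3,"claw":1},
    {"dx":0,"dy":0,"dz":0,"roll":2.6,"claw":1},
    {"dx":0,"dy":0,"dz":0,"roll":3.9,"claw":1},
    {"dx":0,"dy":0,"dz":0,"roll":5.2,"claw":1},
    {"dx":0,"dy":0,"dz":0,"roll":6.5,"claw":1}
  ]
}}

```text
clock: 9.57
tcp_pos: [0.3967, 0.3054, 0.2376]
orientation: [0.006, -0.175, 0.984, -0.031]
wrist_force: [0.8, -0.4, 0.4]
finger_gap: 0.0854
grip_force: 0.0
```

>>> {"name": "send_rows", "arguments": {
  "increments": [
    {"dx":0,"dy":0,"dz":0,"roll":1.3,"claw":1},
    {"dx":0,"dy":0,"dz":0,"roll":2.6,"claw":1},
    {"dx":0,"dy":0,"dz":0,"roll":3.9,"claw":1},
    {"dx":0,"dy":0,"dz":0,"roll":5.2,"claw":1},
    {"dx":0,"dy":0,"dz":0,"roll":6.5,"claw":1}
  ]
}}

```text
clock: 10.2
tcp_pos: [0.3966, 0.3053, 0.2376]
orientation: [0.02, -0.589, 0.808, -0.025]
wrist_force: [0.4, 0.5, -0.6]
finger_gap: 0.0851
grip_force: 0.0
```

>>> {"name": "send_rows", "arguments": {
  "increments": [
    {"dx":0,"dy":0,"dz":0,"roll":1.3,"claw":1},
    {"dx":0,"dy":0,"dz":0,"roll":2.6,"claw":1},
    {"dx":0,"dy":0,"dz":0,"roll":3.9,"claw":1},
    {"dx":0,"dy":0,"dz":0,"roll":5.2,"claw":1},
    {"dx":0,"dy":0,"dz":0,"roll":6.5,"claw":1}
  ]
}}

```text
clock: 10.82
tcp_pos: [0.3967, 0.3052, 0.2376]
orientation: [-0.029, 0.883, -0.468, 0.014]
wrist_force: [-0.3, -1.1, 0.6]
finger_gap: 0.0857
grip_force: 0.0
```

>>> {"name": "send_rows", "arguments": {
  "increments": [
    {"dx":0,"dy":0,"dz":0,"roll":1.3,"claw":1},
    {"dx":0,"dy":0,"dz":0,"roll":2.6,"claw":1},
    {"dx":0,"dy":0,"dz":0,"roll":3.9,"claw":1},
    {"dx":0,"dy":0,"dz":0,"roll":5.2,"claw":1},
    {"dx":0,"dy":0,"dz":0,"roll":6.5,"claw":1}
  ]
}}

```text
clock: 11.45
tcp_pos: [0.3967, 0.3053, 0.2376]
orientation: [-0.032, 0.999, -0.034, 0.0]
wrist_force: [-0.3, 0.0, -0.0]
finger_gap: 0.0854
grip_force: 0.0
```

```bash
python3 st.py
```

```text
t 11.45 tcp [0.3967 0.3053 0.2376] j [ 0.461   0.1356 -0.1678  1.2365  0.0564 -2.6125] yaw -93.85117173888811 toolz [ 0.0026  0.0642 -0.9979] gap 0.08536877912999179
```

>>> {"name": "send_rows", "arguments": {
  "increments": [
    {"dx":0,"dy":0,"dz":0,"roll":1.3,"claw":1},
    {"dx":0,"dy":0,"dz":0,"roll":2.6,"claw":1},
    {"dx":0,"dy":0,"dz":0,"roll":3.6,"claw":1},
    {"dx":0.2,"dy":-1,"dz":0,"roll":3.6,"claw":1},
    {"dx":0.4,"dy":-2,"dz":0,"roll":3.6,"claw":1}
  ]
}}

```text
clock: 12.08
tcp_pos: [0.399, 0.2721, 0.2375]
orientation: [-0.023, 0.98, 0.198, -0.006]
wrist_force: [-0.2, -0.2, 0.4]
finger_gap: 0.0852
grip_force: 0.0
```

```bash
python3 st.py
```

```text
t 12.075 tcp [0.399  0.2721 0.2375] j [ 0.402   0.1302 -0.1736  1.2693  0.0476 -3.1389] yaw -67.12576941497858 toolz [-0.0207  0.0429 -0.9989] gap 0.08515826418630928
```

The tilt is shrinking as predicted. I'll continue in small pushes.

>>> {"name": "send_rows", "arguments": {
  "increments": [
    {"dx":0.2,"dy":-1,"dz":0,"roll":0,"claw":1},
    {"dx":0.4,"dy":-2,"dz":0,"roll":0,"claw":1},
    {"dx":0.6,"dy":-3,"dz":0,"roll":0,"claw":1},
    {"dx":0.6,"dy":-3,"dz":0,"roll":0,"claw":1},
    {"dx":0.6,"dy":-3,"dz":0,"roll":0,"claw":1}
  ]
}}

```text
clock: 12.7
tcp_pos: [0.4001, 0.237, 0.2376]
orientation: [-0.008, 0.985, 0.174, -0.003]
wrist_force: [0.2, -0.1, 0.1]
finger_gap: 0.0851
grip_force: 0.0
```

```bash
python3 st.py
```

```text
t 12.7 tcp [0.4001 0.237  0.2376] j [ 0.3513  0.0989 -0.2084  1.266   0.0161 -3.1405] yaw -69.93238770693533 toolz [-0.0079  0.0143 -0.9999] gap 0.08507690674596889
```

>>> {"name": "send_rows", "arguments": {
  "increments": [
    {"dx":0.1,"dy":-0.6,"dz":0,"roll":0,"claw":1},
    {"dx":0.2,"dy":-1.2,"dz":0,"roll":0,"claw":1},
    {"dx":0.2,"dy":-1.2,"dz":0,"roll":0,"claw":1},
    {"dx":0.2,"dy":-1.2,"dz":0,"roll":0,"claw":1},
    {"dx":0.2,"dy":-1.2,"dz":0,"roll":0,"claw":1}
  ]
}}

```text
clock: 13.32
tcp_pos: [0.3997, 0.2226, 0.2376]
orientation: [-0.001, 0.986, 0.164, -0.002]
wrist_force: [0.6, 0.3, -0.0]
finger_gap: 0.0853
grip_force: 0.0
```

```bash
python3 st.py
```

```text
t 13.325 tcp [0.3997 0.2226 0.2376] j [ 0.3305  0.0859 -0.2229  1.2648  0.0028 -3.1406] yaw -71.11922049088008 toolz [-0.0036  0.0018 -1.    ] gap 0.08534695636717245
```

The tilt is gone. Next I'll unwind j6 to the middle of its range (yaw ≈ 33°) while moving above the blue bottle at (0.610, 0.065).

>>> {"name": "send_rows", "arguments": {
  "increments": [
    {"dx":0,"dy":0,"dz":0,"roll":-1.3,"claw":1},
    {"dx":0,"dy":0,"dz":0,"roll":-2.6,"claw":1},
    {"dx":0,"dy":0,"dz":0,"roll":-3.9,"claw":1},
    {"dx":0,"dy":0,"dz":0,"roll":-5.2,"claw":1},
    {"dx":0,"dy":0,"dz":0,"roll":-6.4,"claw":1}
  ]
}}

```text
clock: 13.95
tcp_pos: [0.3996, 0.2226, 0.2375]
orientation: [-0.002, 0.96, -0.281, -0.001]
wrist_force: [-0.5, -0.4, 0.8]
finger_gap: 0.0855
grip_force: 0.0
```

>>> {"name": "send_rows", "arguments": {
  "increments": [
    {"dx":0.4,"dy":-0.3,"dz":0,"roll":-1.3,"claw":1},
    {"dx":1.0,"dy":-0.7,"dz":0,"roll":-2.6,"claw":1},
    {"dx":1.6,"dy":-1.2,"dz":0,"roll":-3.9,"claw":1},
    {"dx":2.2,"dy":-1.6,"dz":0,"roll":-5.2,"claw":1},
    {"dx":2.8,"dy":-2.1,"dz":0,"roll":-6.4,"claw":1}
  ]
}}

```text
clock: 14.58
tcp_pos: [0.4701, 0.1698, 0.2375]
orientation: [-0.002, 0.744, -0.668, -0.0]
wrist_force: [-0.2, 0.5, -0.4]
finger_gap: 0.0859
grip_force: 0.0
```

>>> {"name": "send_rows", "arguments": {
  "increments": [
    {"dx":0.6,"dy":-0.4,"dz":0,"roll":-1.3,"claw":1},
    {"dx":1.2,"dy":-0.8,"dz":0,"roll":-2.6,"claw":1},
    {"dx":1.7,"dy":-1.3,"dz":0,"roll":-3.9,"claw":1},
    {"dx":2.3,"dy":-1.7,"dz":0,"roll":-5.2,"claw":1},
    {"dx":2.8,"dy":-2.1,"dz":0,"roll":-6.4,"claw":1}
  ]
}}

```text
clock: 15.2
tcp_pos: [0.5403, 0.1172, 0.2374]
orientation: [0.002, -0.382, 0.924, -0.001]
wrist_force: [-0.5, -0.1, -0.3]
finger_gap: 0.0853
grip_force: 0.0
```

>>> {"name": "send_rows", "arguments": {
  "increments": [
    {"dx":0.6,"dy":-0.4,"dz":0,"roll":-1.3,"claw":1},
    {"dx":1.2,"dy":-0.8,"dz":0,"roll":-2.6,"claw":1},
    {"dx":1.7,"dy":-1.3,"dz":0,"roll":-3.9,"claw":1},
    {"dx":2.3,"dy":-1.7,"dz":0,"roll":-5.2,"claw":1},
    {"dx":2.8,"dy":-2.1,"dz":0,"roll":-6.4,"claw":1}
  ]
}}

```text
clock: 15.82
tcp_pos: [0.6102, 0.0647, 0.2373]
orientation: [0.001, 0.054, 0.999, -0.001]
wrist_force: [0.4, -0.7, 1.1]
finger_gap: 0.0856
grip_force: 0.0
```

>>> {"name": "send_rows", "arguments": {
  "increments": [
    {"dx":0,"dy":0,"dz":0,"roll":-1.3,"claw":1},
    {"dx":0,"dy":0,"dz":0,"roll":-2.6,"claw":1},
    {"dx":0,"dy":0,"dz":0,"roll":-3.9,"claw":1},
    {"dx":0,"dy":0,"dz":0,"roll":-5.2,"claw":1},
    {"dx":0,"dy":0,"dz":0,"roll":-6.4,"claw":1}
  ]
}}

```text
clock: 16.45
tcp_pos: [0.6097, 0.0652, 0.2373]
orientation: [0.0, 0.481, 0.877, -0.002]
wrist_force: [-0.0, -0.7, 0.4]
finger_gap: 0.0859
grip_force: 0.0
```

```bash
python3 st.py
```

```text
t 16.45 tcp [0.6097 0.0652 0.2373] j [-0.0225  0.3892  0.1697  1.3524 -0.0039  0.98  ] yaw 32.56132446559408 toolz [-0.0011 -0.0039 -1.    ] gap 0.08585656122919201
```

>>> {"name": "send_rows", "arguments": {
  "increments": [
    {"dx":0,"dy":0,"dz":-1.6,"roll":0,"claw":1},
    {"dx":0,"dy":0,"dz":-3.2,"roll":0,"claw":1},
    {"dx":0,"dy":0,"dz":-4.8,"roll":0,"claw":1},
    {"dx":0,"dy":0,"dz":-6.0,"roll":0,"claw":1},
    {"dx":0,"dy":0,"dz":-6.25,"roll":0,"claw":1}
  ]
}}

```text
clock: 17.08
tcp_pos: [0.6078, 0.0652, 0.0788]
orientation: [-0.002, 0.478, 0.878, -0.003]
wrist_force: [0.3, -1.0, 0.1]
finger_gap: 0.085
grip_force: 0.0
```

>>> {"name": "send_rows", "arguments": {
  "increments": [
    {"dx":0,"dy":0,"dz":0,"roll":0,"claw":-0.2},
    {"dx":0,"dy":0,"dz":0,"roll":0,"claw":-0.2},
    {"dx":0,"dy":0,"dz":0,"roll":0,"claw":-0.2},
    {"dx":0,"dy":0,"dz":0,"roll":0,"claw":-0.2},
    {"dx":0,"dy":0,"dz":0,"roll":0,"claw":-0.2}
  ]
}}

```text
clock: 17.7
tcp_pos: [0.6109, 0.065, 0.083]
orientation: [0.002, 0.478, 0.878, -0.001]
wrist_force: [1.3, -0.3, 4.9]
finger_gap: 0.0591
grip_force: 54.8
```

>>> {"name": "send_rows", "arguments": {
  "increments": [
    {"dx":0,"dy":0,"dz":1.0,"roll":0,"claw":-0.2},
    {"dx":0,"dy":0,"dz":2.5,"roll":0,"claw":-0.2},
    {"dx":0,"dy":0,"dz":4.2,"roll":0,"claw":-0.2},
    {"dx":0,"dy":0,"dz":5.5,"roll":0,"claw":-0.2},
    {"dx":0,"dy":0,"dz":6.2,"roll":0,"claw":-0.2}
  ]
}}

```text
clock: 18.32
tcp_pos: [0.6099, 0.065, 0.2381]
orientation: [0.001, 0.478, 0.878, -0.002]
wrist_force: [0.7, 0.9, -3.4]
finger_gap: 0.0589
grip_force: 54.7
```

>>> {"name": "send_rows", "arguments": {
  "increments": [
    {"dx":-0.2,"dy":1.0,"dz":0,"roll":1.2,"claw":-0.2},
    {"dx":-0.5,"dy":2.8,"dz":0,"roll":2.4,"claw":-0.2},
    {"dx":-0.8,"dy":4.8,"dz":0,"roll":3.6,"claw":-0.2},
    {"dx":-1.1,"dy":6.8,"dz":0,"roll":4.8,"claw":-0.2},
    {"dx":-1.4,"dy":8.6,"dz":0,"roll":6.0,"claw":-0.2}
  ]
}}

```text
clock: 18.95
tcp_pos: [0.5737, 0.2815, 0.2356]
orientation: [0.001, 0.077, 0.997, -0.002]
wrist_force: [1.3, 0.6, -2.2]
finger_gap: 0.0591
grip_force: 54.5
```

>>> {"name": "send_rows", "arguments": {
  "increments": [
    {"dx":-0.2,"dy":1.2,"dz":0,"roll":1.2,"claw":-0.2},
    {"dx":-0.3,"dy":1.73,"dz":0,"roll":1.9,"claw":-0.2},
    {"dx":-0.3,"dy":1.73,"dz":-1.0,"roll":1.9,"claw":-0.2},
    {"dx":-0.3,"dy":1.73,"dz":-2.4,"roll":1.9,"claw":-0.2},
    {"dx":-0.3,"dy":1.73,"dz":-3.8,"roll":1.9,"claw":-0.2}
  ]
}}

```text
clock: 19.58
tcp_pos: [0.5665, 0.3232, 0.1398]
orientation: [0.001, -0.053, 0.999, -0.001]
wrist_force: [0.7, -0.5, -3.5]
finger_gap: 0.0588
grip_force: 54.7
```

```bash
python3 st.py
```

```text
t 19.575 tcp [0.5665 0.3232 0.1398] j [ 0.3971  0.499   0.0997  1.1706 -0.0035  0.2908] yaw 96.088552003096 toolz [ 0.0022 -0.0029 -1.    ] gap 0.05878681390662585
```

>>> {"name": "send_rows", "arguments": {
  "increments": [
    {"dx":0,"dy":0,"dz":-1.0,"roll":0,"claw":-0.2},
    {"dx":0,"dy":0,"dz":-2.0,"roll":0,"claw":-0.2},
    {"dx":0,"dy":0,"dz":-2.6,"roll":0,"claw":-0.2},
    {"dx":0,"dy":0,"dz":-2.8,"roll":0,"claw":-0.2},
    {"dx":0,"dy":0,"dz":-2.9,"roll":0,"claw":-0.2}
  ]
}}

```text
clock: 20.2
tcp_pos: [0.5675, 0.3234, 0.0692]
orientation: [0.002, -0.053, 0.999, -0.001]
wrist_force: [0.1, -0.5, -2.2]
finger_gap: 0.0592
grip_force: 54.7
```

>>> {"name": "send_rows", "arguments": {
  "increments": [
    {"dx":0,"dy":0,"dz":-0.05,"roll":0,"claw":-0.2},
    {"dx":0,"dy":0,"dz":-0.05,"roll":0,"claw":1},
    {"dx":0,"dy":0,"dz":-0.05,"roll":0,"claw":1},
    {"dx":0,"dy":0,"dz":-0.05,"roll":0,"claw":1},
    {"dx":0,"dy":0,"dz":-0.05,"roll":0,"claw":1}
  ]
}}

```text
clock: 20.82
tcp_pos: [0.5673, 0.3233, 0.0677]
orientation: [0.002, -0.053, 0.999, -0.001]
wrist_force: [-1.8, -0.0, 0.3]
finger_gap: 0.0854
grip_force: 0.0
```

>>> {"name": "send_rows", "arguments": {
  "increments": [
    {"dx":0,"dy":0,"dz":0.5,"roll":0,"claw":1},
    {"dx":0,"dy":0,"dz":2,"roll":0,"claw":1},
    {"dx":0,"dy":0,"dz":4,"roll":0,"claw":1},
    {"dx":0,"dy":0,"dz":6,"roll":0,"claw":1},
    {"dx":0,"dy":0,"dz":6.8,"roll":0,"claw":1}
  ]
}}

```text
clock: 21.45
tcp_pos: [0.5685, 0.3239, 0.2428]
orientation: [0.005, -0.053, 0.999, -0.0]
wrist_force: [-0.0, 0.0, -1.3]
finger_gap: 0.0854
grip_force: 0.0
```

```bash
python3 st.py
python3 - <<'E'
from workcell import read_camera
from h import *
a=[]
for n in("top","side"):
    c=read_camera(n);np.savez(f"{n}2.npz",**c);a.append(c["image"])
cv2.imwrite("pics/s2.png",np.hstack([a[0][100:340,60:340],a[1][100:360:,120:400][:240]]))
E
```

```text
t 21.45 tcp [0.5685 0.3239 0.2428] j [ 0.3969  0.4652  0.2984  1.3953 -0.0035  0.2908] yaw 96.07523326620912 toolz [ 0.0094  0.0002 -1.    ] gap 0.08539711775178384
```

View pics/s2.png

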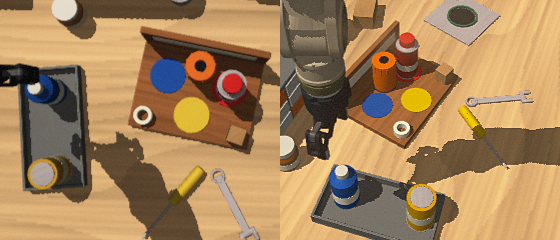

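The blue bottle and yellow tin are upright in the tray, the filter hasn't moved, and both pads are visible. Red can next, with the closing line at about 124° world, clear of the filter.

>>> {"name": "send_rows", "arguments": {
  "increments": [
    {"dx":0.1,"dy":-2.4,"dz":0,"roll":0.8,"claw":1},
    {"dx":0.2,"dy":-4.8,"dz":0,"roll":1.6,"claw":1},
    {"dx":0.3,"dy":-7.2,"dz":0,"roll":2.4,"claw":1},
    {"dx":0.4,"dy":-9.6,"dz":0,"roll":3.2,"claw":1},
    {"dx":0.5,"dy":-12.0,"dz":0,"roll":3.5,"claw":1}
  ]
}}

```text
clock: 22.18
tcp_pos: [0.5788, 0.0215, 0.2364]
orientation: [0.001, -0.294, 0.956, -0.001]
wrist_force: [0.8, 0.0, 0.6]
finger_gap: 0.0854
grip_force: 0.0
```

>>> {"name": "send_rows", "arguments": {
  "increments": [
    {"dx":0.1,"dy":-2.4,"dz":0,"roll":0,"claw":1},
    {"dx":0.15,"dy":-3.83,"dz":0,"roll":0,"claw":1},
    {"dx":0.15,"dy":-3.83,"dz":0,"roll":0,"claw":1},
    {"dx":0.15,"dy":-3.83,"dz":0,"roll":0,"claw":1},
    {"dx":0.15,"dy":-3.83,"dz":0,"roll":0,"claw":1}
  ]
}}

```text
clock: 22.8
tcp_pos: [0.5832, -0.0711, 0.2373]
orientation: [0.002, -0.294, 0.956, -0.001]
wrist_force: [-0.2, 0.0, -0.4]
finger_gap: 0.0857
grip_force: 0.0
```

```bash
python3 st.py
python3 - <<'E'
from h import *
c=load("top2");h,s,v=hsv(c)
# pads at z=.020 (mask parts occluded by shadow ok)
for n,m,nr in [("blue",(h>100)&(h<130)&(s>120),(229,176)),("yellow",(h>20)&(h<32)&(s>150),(251,215))]:
    b,st,mm=blob(m,nr);cn=max(cv2.findContours(mm.astype(np.uint8),0,1)[0],key=len)
    for z in(.02,):
        f,i=fitcyl(c,mm,[(.02,.04)],ray(c,*b,z)[:2]);print(n,b,st,f,i)
cs=load("side2");h,s,v=hsv(cs)
for n,m,nr in [("blue",(h>100)&(h<130)&(s>120),(378,205)),("yellow",(h>20)&(h<32)&(s>150),(416,199))]:
    b,st,mm=blob(m&(np.arange(512)[None]>250),(258+(nr[0]-280-120)+0,0) if 0 else (nr[0]-280+120,nr[1]-100+100))
    f,i=fitcyl(cs,mm,[(.02,.04)],ray(cs,*b,.02)[:2]);print("side",n,b,st,f,i)
E
```

```text
t 22.8 tcp [ 0.5832 -0.0711  0.2373] j [-0.2583  0.3336  0.0891  1.3231  0.0006 -0.8547] yaw 124.16884349323962 toolz [ 0.0033 -0.0002 -1.    ] gap 0.08567788535283706
blue [227.6501 175.0166] [211 158  35  35 966] [0.6906 0.0774] -0.0
yellow [251.2185 214.6506] [ 234  197   36   36 1016] [0.6038 0.0223] -0.0h.py:20: RuntimeWarning: overflow encountered in scalar negative
  return -(s&m).sum()/((s|m).sum()+1e-9)
Traceback (most recent call last):
  File "h.py", line 27, in blob
    i=min(k,key=lambda i:np.hypot(*(c[i]-near))) if near is not None else max(k,key=lambda i:s[i,4])
      ~~~^^^^^^^^^^^^^^^^^^^^^^^^^^^^^^^^^^^^^^^
ValueError: min() iterable argument is empty
```

>>> {"name": "send_rows", "arguments": {
  "increments": [
    {"dx":0,"dy":-0.05,"dz":-1.6,"roll":0,"claw":1},
    {"dx":0,"dy":-0.05,"dz":-3.2,"roll":0,"claw":1},
    {"dx":0,"dy":-0.05,"dz":-4.8,"roll":0,"claw":1},
    {"dx":0,"dy":-0.05,"dz":-5.9,"roll":0,"claw":1},
    {"dx":0,"dy":-0.05,"dz":-6.2,"roll":0,"claw":1}
  ]
}}

```text
clock: 23.42
tcp_pos: [0.5819, -0.072, 0.0807]
orientation: [0.0, -0.294, 0.956, 0.0]
wrist_force: [-0.6, -0.0, -0.2]
finger_gap: 0.0854
grip_force: 0.0
```

>>> {"name": "send_rows", "arguments": {
  "increments": [
    {"dx":0,"dy":0,"dz":0,"roll":0,"claw":-0.2},
    {"dx":0,"dy":0,"dz":0,"roll":0,"claw":-0.2},
    {"dx":0,"dy":0,"dz":0,"roll":0,"claw":-0.2},
    {"dx":0,"dy":0,"dz":0,"roll":0,"claw":-0.2},
    {"dx":0,"dy":0,"dz":0,"roll":0,"claw":-0.2}
  ]
}}

```text
clock: 24.05
tcp_pos: [0.5842, -0.0734, 0.0842]
orientation: [0.003, -0.293, 0.956, -0.001]
wrist_force: [-1.5, 3.9, 6.5]
finger_gap: 0.0572
grip_force: 53.9
```

>>> {"name": "send_rows", "arguments": {
  "increments": [
    {"dx":0,"dy":0,"dz":1.0,"roll":0,"claw":-0.2},
    {"dx":0,"dy":0,"dz":2.5,"roll":0,"claw":-0.2},
    {"dx":0,"dy":0,"dz":4.2,"roll":0,"claw":-0.2},
    {"dx":0,"dy":0,"dz":5.5,"roll":0,"claw":-0.2},
    {"dx":0,"dy":0,"dz":6.2,"roll":0,"claw":-0.2}
  ]
}}

```text
clock: 24.68
tcp_pos: [0.5839, -0.0743, 0.2395]
orientation: [0.003, -0.293, 0.956, -0.002]
wrist_force: [0.1, -0.4, -4.7]
finger_gap: 0.0569
grip_force: 54.7
```

```bash
sed -i 's/return -(s&m).sum()\/((s|m).sum()+1e-9)/return -float((s\&m).sum())\/float((s|m).sum()+1)/' h.py; python3 st.py
python3 - <<'E'
from h import *
for t in("top2","side2"):
  c=load(t);h,s,v=hsv(c)
  for n,m,x0 in [("blue",(h>100)&(h<130)&(s>120),(.608,.065)),("yellow",(h>20)&(h<32)&(s>150),(.523,.009))]:
    b,st,mm=blob(m,proj(c,(*x0,.02)))
    print(t,n,b,st,fitcyl(c,mm,[(.02,.04)],x0))
E
```

```text
t 24.675 tcp [ 0.5839 -0.0743  0.2395] j [-0.2628  0.3328  0.0933  1.3249 -0.0002 -0.857 ] yaw 124.04666321094811 toolz [ 0.0061 -0.0019 -1.    ] gap 0.05690652786972411
top2 blue [227.6501 175.0166] [211 158  35  35 966] (array([0.6107, 0.0644]), np.float64(0.9226361031518625))
top2 yellow [251.2185 214.6506] [ 234  197   36   36 1016] (array([0.5229, 0.0082]), np.float64(0.9486461251167133))
side2 blue [216.8172 204.85  ] [202 193  31  25 580] (array([0.608 , 0.0643]), np.float64(0.9105180533751962))
side2 yellow [255.8584 199.4863] [241 188  31  24 586] (array([0.522 , 0.0082]), np.float64(0.9466882067851373))
```

>>> {"name": "send_rows", "arguments": {
  "increments": [
    {"dx":-0.4,"dy":1.0,"dz":0,"roll":-0.8,"claw":-0.2},
    {"dx":-0.9,"dy":3.0,"dz":0,"roll":-1.6,"claw":-0.2},
    {"dx":-1.4,"dy":5.3,"dz":0,"roll":-2.4,"claw":-0.2},
    {"dx":-2.0,"dy":7.6,"dz":0,"roll":-3.2,"claw":-0.2},
    {"dx":-2.6,"dy":9.9,"dz":0,"roll":-3.5,"claw":-0.2}
  ]
}}

```text
clock: 25.3
tcp_pos: [0.5177, 0.175, 0.2372]
orientation: [0.001, -0.052, 0.999, -0.002]
wrist_force: [1.3, 0.1, -3.3]
finger_gap: 0.0569
grip_force: 54.9
```

>>> {"name": "send_rows", "arguments": {
  "increments": [
    {"dx":-0.6,"dy":2.2,"dz":0,"roll":0,"claw":-0.2},
    {"dx":-1.1,"dy":4.2,"dz":0,"roll":0,"claw":-0.2},
    {"dx":-1.45,"dy":5.6,"dz":0,"roll":0,"claw":-0.2},
    {"dx":-1.45,"dy":5.6,"dz":0,"roll":0,"claw":-0.2},
    {"dx":-1.45,"dy":5.6,"dz":-1.0,"roll":0,"claw":-0.2}
  ]
}}

```text
clock: 25.92
tcp_pos: [0.4835, 0.3141, 0.2138]
orientation: [0.003, -0.053, 0.999, -0.001]
wrist_force: [0.6, 0.3, -4.6]
finger_gap: 0.0571
grip_force: 55.4
```

```bash
python3 st.py
```

```text
t 25.925 tcp [0.4835 0.3141 0.2138] j [ 0.4393  0.317   0.0085  1.2566 -0.0046  0.3327] yaw 96.10617668928076 toolz [ 0.0071 -0.0017 -1.    ] gap 0.05710890376135291
```

>>> {"name": "send_rows", "arguments": {
  "increments": [
    {"dx":0,"dy":0,"dz":-1.6,"roll":0,"claw":-0.2},
    {"dx":0,"dy":0,"dz":-3.2,"roll":0,"claw":-0.2},
    {"dx":0,"dy":0,"dz":-4.6,"roll":0,"claw":-0.2},
    {"dx":0,"dy":0,"dz":-5.3,"roll":0,"claw":-0.2},
    {"dx":0,"dy":0,"dz":-5.6,"roll":0,"claw":-0.2}
  ]
}}

```text
clock: 26.55
tcp_pos: [0.4816, 0.3121, 0.071]
orientation: [0.0, -0.052, 0.999, -0.002]
wrist_force: [0.1, -0.4, -3.0]
finger_gap: 0.0569
grip_force: 55.4
```

>>> {"name": "send_rows", "arguments": {
  "increments": [
    {"dx":0,"dy":0,"dz":-0.05,"roll":0,"claw":-0.2},
    {"dx":0,"dy":0,"dz":-0.1,"roll":0,"claw":-0.2},
    {"dx":0,"dy":0,"dz":-0.1,"roll":0,"claw":-0.2},
    {"dx":0,"dy":0,"dz":-0.1,"roll":0,"claw":-0.2},
    {"dx":0,"dy":0,"dz":-0.1,"roll":0,"claw":-0.2}
  ]
}}

```text
clock: 27.18
tcp_pos: [0.4823, 0.3139, 0.0704]
orientation: [0.002, -0.053, 0.999, -0.001]
wrist_force: [0.5, 0.5, -3.8]
finger_gap: 0.0573
grip_force: 55.4
```

>>> {"name": "send_rows", "arguments": {
  "increments": [
    {"dx":0,"dy":0,"dz":-0.04,"roll":0,"claw":-0.2},
    {"dx":0,"dy":0,"dz":-0.04,"roll":0,"claw":1},
    {"dx":0,"dy":0,"dz":-0.04,"roll":0,"claw":1},
    {"dx":0,"dy":0,"dz":-0.04,"roll":0,"claw":1},
    {"dx":0,"dy":0,"dz":-0.04,"roll":0,"claw":1}
  ]
}}

```text
clock: 27.8
tcp_pos: [0.4822, 0.3138, 0.0691]
orientation: [0.002, -0.053, 0.999, -0.001]
wrist_force: [0.1, -0.4, 0.5]
finger_gap: 0.0854
grip_force: 0.0
```

>>> {"name": "send_rows", "arguments": {
  "increments": [
    {"dx":0,"dy":0,"dz":0.5,"roll":0,"claw":1},
    {"dx":0,"dy":0,"dz":2,"roll":0,"claw":1},
    {"dx":0,"dy":0,"dz":4,"roll":0,"claw":1},
    {"dx":0,"dy":0,"dz":6,"roll":0,"claw":1},
    {"dx":0,"dy":0,"dz":6.8,"roll":0,"claw":1}
  ]
}}

```text
clock: 28.42
tcp_pos: [0.4835, 0.3144, 0.2438]
orientation: [0.004, -0.053, 0.999, -0.0]
wrist_force: [0.1, 0.3, -1.0]
finger_gap: 0.0857
grip_force: 0.0
```

```bash
python3 st.py
python3 - <<'E'
from workcell import read_camera
from h import *
a=[]
for n in("top","side"):
  c=read_camera(n);np.savez(f"{n}3.npz",**c);a.append(c["image"])
  h,s,v=hsv(c)
  for k,m,x0,parts in [("redpad",((h<8)|(h>172))&(s>150),(.583,-.073),[(.02,.04)]),("filter",(h>5)&(h<17)&(s>190)&(v>120),(.621,-.0085),[(.018,.031),(.095,.0325),(.114,.031)])]:
    b,st,mm=blob(m,proj(c,(*x0,parts[-1][0])))
    mm=cv2.morphologyEx(mm.astype(np.uint8),cv2.MORPH_CLOSE,np.ones((9,9)))
    print(n,k,b,st,fitcyl(c,mm,parts,x0))
cv2.imwrite("pics/s3.png",np.hstack([a[0][100:340,60:340],a[1][100:340,120:400]]))
E
```

```text
t 28.425 tcp [0.4835 0.3144 0.2438] j [ 0.4393  0.3069  0.0679  1.3236 -0.0036  0.3333] yaw 96.07475285654549 toolz [ 0.0089  0.0002 -1.    ] gap 0.08565629860862814
top redpad [289.1421 188.1101] [ 271  170   37   37 1063] (array([ 0.5839, -0.0739]), np.float64(0.9869767441860465))
top filter [259.9045 165.3169] [245 150  31  31 628] (array([ 0.6221, -0.0082]), np.float64(0.8241262683201804))
side redpad [248.522  171.0928] [236 160  26  23 431] (array([ 0.5815, -0.0738]), np.float64(0.8040665434380776))
side filter [113.75 202.5 ] [111 199   7   8  16] (array([ 0.621 , -0.0085]), np.float64(0.0))
```

View pics/s3.png

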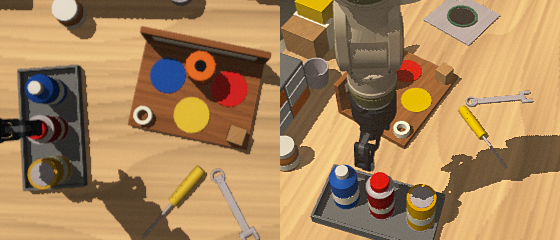

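All three are standing in the tray, the filter is still at (0.622, -0.008), and the red pad centre is about (0.583, -0.074). Now the filter.

>>> {"name": "send_rows", "arguments": {
  "increments": [
    {"dx":0.9,"dy":-2.2,"dz":0,"roll":-0.5,"claw":1},
    {"dx":1.8,"dy":-4.4,"dz":0,"roll":-1.0,"claw":1},
    {"dx":2.8,"dy":-6.5,"dz":0,"roll":-1.5,"claw":1},
    {"dx":3.8,"dy":-8.8,"dz":0,"roll":-2.1,"claw":1},
    {"dx":4.7,"dy":-11.0,"dz":0,"roll":-2.1,"claw":1}
  ]
}}

```text
clock: 29.15
tcp_pos: [0.5997, 0.0369, 0.2379]
orientation: [0.001, 0.094, 0.996, -0.001]
wrist_force: [0.6, 0.5, -0.3]
finger_gap: 0.0854
grip_force: 0.0
```

>>> {"name": "send_rows", "arguments": {
  "increments": [
    {"dx":0.88,"dy":-1.88,"dz":0,"roll":0,"claw":1},
    {"dx":0.88,"dy":-1.88,"dz":0,"roll":0,"claw":1},
    {"dx":0.88,"dy":-1.88,"dz":0,"roll":0,"claw":1},
    {"dx":0.88,"dy":-1.88,"dz":-1.0,"roll":0,"claw":1},
    {"dx":0.88,"dy":-1.88,"dz":-2.5,"roll":0,"claw":1}
  ]
}}

```text
clock: 29.78
tcp_pos: [0.622, -0.0064, 0.1772]
orientation: [0.003, 0.092, 0.996, -0.001]
wrist_force: [0.2, 0.2, -1.2]
finger_gap: 0.0854
grip_force: 0.0
```

```bash
python3 st.py
```

```text
t 29.775 tcp [ 0.622  -0.0064  0.1772] j [-0.138   0.4188  0.0669  1.2132 -0.0026  0.0468] yaw 79.41064138080178 toolz [ 0.0053 -0.0034 -1.    ] gap 0.08541219095257818
```

>>> {"name": "send_rows", "arguments": {
  "increments": [
    {"dx":0,"dy":-0.04,"dz":-1.3,"roll":0,"claw":1},
    {"dx":0,"dy":-0.04,"dz":-2.6,"roll":0,"claw":1},
    {"dx":0,"dy":-0.04,"dz":-3.7,"roll":0,"claw":1},
    {"dx":0,"dy":-0.04,"dz":-4.4,"roll":0,"claw":1},
    {"dx":0,"dy":-0.04,"dz":-4.55,"roll":0,"claw":1}
  ]
}}

```text
clock: 30.4
tcp_pos: [0.6198, -0.0073, 0.0614]
orientation: [-0.0, 0.092, 0.996, -0.001]
wrist_force: [0.1, 0.4, 0.0]
finger_gap: 0.0852
grip_force: 0.0
```

>>> {"name": "send_rows", "arguments": {
  "increments": [
    {"dx":0,"dy":0,"dz":0,"roll":0,"claw":-0.2},
    {"dx":0,"dy":0,"dz":0,"roll":0,"claw":-0.2},
    {"dx":0,"dy":0,"dz":0,"roll":0,"claw":-0.2},
    {"dx":0,"dy":0,"dz":0,"roll":0,"claw":-0.2},
    {"dx":0,"dy":0,"dz":0,"roll":0,"claw":-0.2}
  ]
}}

```text
clock: 31.02
tcp_pos: [0.6224, -0.009, 0.064]
orientation: [0.002, 0.093, 0.996, -0.001]
wrist_force: [0.2, 3.2, 5.7]
finger_gap: 0.0609
grip_force: 54.7
```

>>> {"name": "send_rows", "arguments": {
  "increments": [
    {"dx":0,"dy":0,"dz":1.0,"roll":0,"claw":-0.2},
    {"dx":0,"dy":0,"dz":2.5,"roll":0,"claw":-0.2},
    {"dx":0,"dy":0,"dz":4.2,"roll":0,"claw":-0.2},
    {"dx":0,"dy":0,"dz":5.5,"roll":0,"claw":-0.2},
    {"dx":0,"dy":0,"dz":6.2,"roll":0,"claw":-0.2}
  ]
}}

```text
clock: 31.65
tcp_pos: [0.622, -0.0097, 0.2195]
orientation: [0.002, 0.094, 0.996, -0.002]
wrist_force: [-0.3, 0.7, -3.0]
finger_gap: 0.061
grip_force: 55.1
```

```bash
python3 st.py;  python3 - <<'E'
from h import *
for t in("top0","side0"):
  c=load(t);h,s,v=hsv(c);x0=(.517,-.3535)
  b,st,mm=blob(v<45,proj(c,(*x0,.006)));  print(t,b,st,ray(c,*b,.006))
E
```

```text
t 31.65 tcp [ 0.622  -0.0097  0.2195] j [-0.1429  0.406   0.1514  1.3117 -0.0034  0.0448] yaw 79.24758233134753 toolz [ 0.004 -0.004 -1.   ] gap 0.06104053654214718
top0 [414.2426 221.8135] [397 205  35  35 981] [ 0.5172 -0.3534  0.006 ]
side0 [223.25   159.2083] [220 156   8   7  24] [ 0.665  -0.0982  0.006 ]
```

>>> {"name": "send_rows", "arguments": {
  "increments": [
    {"dx":-0.5,"dy":-1.2,"dz":0,"roll":0,"claw":-0.2},
    {"dx":-1.1,"dy":-3.2,"dz":0,"roll":0,"claw":-0.2},
    {"dx":-1.7,"dy":-5.4,"dz":0,"roll":0,"claw":-0.2},
    {"dx":-2.4,"dy":-7.6,"dz":0,"roll":0,"claw":-0.2},
    {"dx":-3.1,"dy":-9.8,"dz":0,"roll":0,"claw":-0.2}
  ]
}}

```text
clock: 32.28
tcp_pos: [0.5429, -0.2559, 0.2171]
orientation: [0.001, 0.094, 0.996, -0.001]
wrist_force: [0.9, -0.4, -2.9]
finger_gap: 0.061
grip_force: 55.2
```

>>> {"name": "send_rows", "arguments": {
  "increments": [
    {"dx":-0.6,"dy":-2.2,"dz":0,"roll":0,"claw":-0.2},
    {"dx":-1.0,"dy":-3.5,"dz":0,"roll":0,"claw":-0.2},
    {"dx":-1.1,"dy":-3.95,"dz":-0.5,"roll":0,"claw":-0.2},
    {"dx":-1.1,"dy":-3.95,"dz":-2.0,"roll":0,"claw":-0.2},
    {"dx":-1.1,"dy":-3.95,"dz":-3.0,"roll":0,"claw":-0.2}
  ]
}}

```text
clock: 32.9
tcp_pos: [0.5157, -0.3516, 0.1399]
orientation: [-0.0, 0.093, 0.996, -0.0]
wrist_force: [0.2, 0.4, -2.0]
finger_gap: 0.0612
grip_force: 55.4
```

```bash
python3 st.py;  python3 - <<'E'
from h import *
c=load("side0");h,s,v=hsv(c);x0=(.517,-.3535);print(proj(c,(*x0,.006)))
r=v[95:140,270:340];m=np.zeros(v.shape,bool);m[95:140,270:340]=r<60
b,st,mm=blob(m,proj(c,(*x0,.006)));print(b,st,ray(c,*b,.006))
E
```

```text
t 32.9 tcp [ 0.5157 -0.3516  0.1399] j [-0.7267  0.4458  0.0152  1.1399 -0.0007 -0.5396] yaw 79.28005721373923 toolz [-0.0002 -0.0007 -1.    ] gap 0.061175145985942245
[301.4196 116.3988]Traceback (most recent call last):
  File "<stdin>", line 4, in <module>
  File "h.py", line 27, in blob
    i=min(k,key=lambda i:np.hypot(*(c[i]-near))) if near is not None else max(k,key=lambda i:s[i,4])
      ~~~^^^^^^^^^^^^^^^^^^^^^^^^^^^^^^^^^^^^^^^
ValueError: min() iterable argument is empty
```

>>> {"name": "send_rows", "arguments": {
  "increments": [
    {"dx":0,"dy":0,"dz":-1.2,"roll":0,"claw":-0.2},
    {"dx":0,"dy":0,"dz":-2.4,"roll":0,"claw":-0.2},
    {"dx":0,"dy":0,"dz":-3.1,"roll":0,"claw":-0.2},
    {"dx":0,"dy":0,"dz":-3.4,"roll":0,"claw":-0.2},
    {"dx":0,"dy":0,"dz":-3.5,"roll":0,"claw":-0.2}
  ]
}}

```text
clock: 33.52
tcp_pos: [0.5169, -0.3529, 0.0554]
orientation: [0.001, 0.093, 0.996, -0.002]
wrist_force: [0.3, 0.6, -3.6]
finger_gap: 0.0613
grip_force: 55.4
```

```bash
python3 st.py
python3 - <<'E'
from workcell import read_camera
from h import *
a=[]
for n,y,x in(("top",160,340),("side",40,220)):
    c=read_camera(n);np.savez(f"{n}4.npz",**c);a.append(cv2.resize(c["image"][y:y+140,x:x+170],None,fx=2.3,fy=2.3))
cv2.imwrite("pics/s4.png",np.hstack(a))
E
```

```text
t 33.525 tcp [ 0.5169 -0.3529  0.0554] j [-0.7268  0.5077 -0.1055  0.9534 -0.0009 -0.5399] yaw 79.2908468460562 toolz [ 0.0025 -0.0034 -1.    ] gap 0.06125078508734358
```

View pics/s4.png

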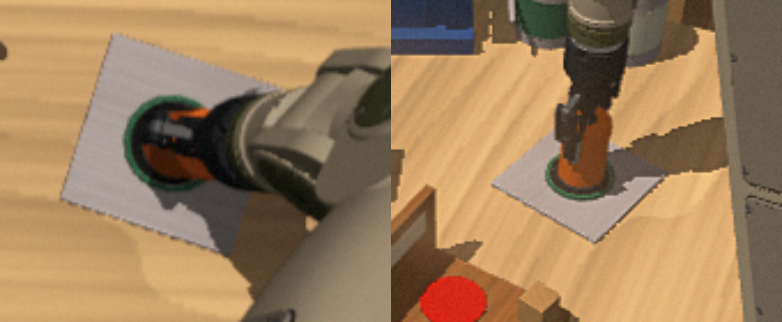

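The filter is inside the ring (side view ring centre about (585,178) in the crop), 3 mm above its seat. I'll lower and release.

>>> {"name": "send_rows", "arguments": {
  "increments": [
    {"dx":0,"dy":0,"dz":-0.07,"roll":0,"claw":-0.2},
    {"dx":0,"dy":0,"dz":-0.13,"roll":0,"claw":-0.2},
    {"dx":0,"dy":0,"dz":-0.15,"roll":0,"claw":-0.2},
    {"dx":0,"dy":0,"dz":-0.15,"roll":0,"claw":1},
    {"dx":0,"dy":0,"dz":-0.15,"roll":0,"claw":1}
  ]
}}

```text
clock: 34.25
tcp_pos: [0.517, -0.3533, 0.052]
orientation: [0.002, 0.093, 0.996, -0.002]
wrist_force: [-0.2, 0.2, 0.2]
finger_gap: 0.0852
grip_force: 0.0
```

>>> {"name": "send_rows", "arguments": {
  "increments": [
    {"dx":0,"dy":0,"dz":0,"roll":0,"claw":1},
    {"dx":0,"dy":0,"dz":0,"roll":0,"claw":1},
    {"dx":0,"dy":0,"dz":1,"roll":0,"claw":1},
    {"dx":0,"dy":0,"dz":3,"roll":0,"claw":1},
    {"dx":0,"dy":0,"dz":5,"roll":0,"claw":1}
  ]
}}

```text
clock: 34.88
tcp_pos: [0.5163, -0.3527, 0.1775]
orientation: [0.001, 0.093, 0.996, -0.001]
wrist_force: [1.3, -0.4, -0.7]
finger_gap: 0.0854
grip_force: 0.0
```

>>> {"name": "send_rows", "arguments": {
  "increments": [
    {"dx":0,"dy":1.0,"dz":1.5,"roll":0.5,"claw":1},
    {"dx":-0.3,"dy":3.0,"dz":2.3,"roll":1.0,"claw":1},
    {"dx":-0.5,"dy":5.0,"dz":2.3,"roll":1.5,"claw":1},
    {"dx":-0.7,"dy":7.3,"dz":2.3,"roll":2.0,"claw":1},
    {"dx":-0.9,"dy":9.6,"dz":2.3,"roll":2.1,"claw":1}
  ]
}}

```text
clock: 35.5
tcp_pos: [0.4938, -0.1114, 0.2343]
orientation: [0.002, -0.053, 0.999, -0.001]
wrist_force: [0.7, 0.2, -0.0]
finger_gap: 0.0856
grip_force: 0.0
```

```bash
python3 st.py
python3 - <<'E'
from workcell import read_camera
from h import *
a=[]
for n in("top","side"):
  c=read_camera(n);np.savez(f"{n}5.npz",**c);a.append(c["image"])
cv2.imwrite("pics/s5.png",np.hstack([a[0][120:300,60:480],a[1][80:260,150:470]]))
E
```

```text
t 35.5 tcp [ 0.4938 -0.1114  0.2343] j [-0.3801  0.1752 -0.1269  1.264  -0.0009 -0.4863] yaw 96.0864508186482 toolz [ 0.004  -0.0025 -1.    ] gap 0.08564490042268791
```

View pics/s5.png

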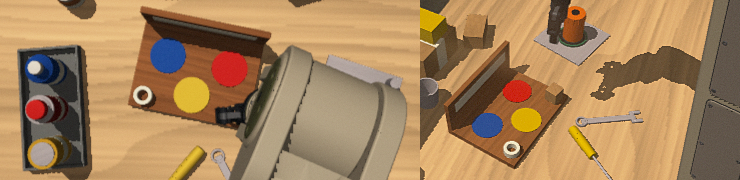

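The filter stands seated and released in the ring. Now I'll return the red can to its pad, then blue, then yellow.

>>> {"name": "send_rows", "arguments": {
  "increments": [
    {"dx":-0.1,"dy":2.4,"dz":0,"roll":0,"claw":1},
    {"dx":-0.2,"dy":4.8,"dz":0,"roll":0,"claw":1},
    {"dx":-0.3,"dy":7.2,"dz":0,"roll":0,"claw":1},
    {"dx":-0.4,"dy":9.6,"dz":0,"roll":0,"claw":1},
    {"dx":-0.5,"dy":12.0,"dz":0,"roll":0,"claw":1}
  ]
}}

```text
clock: 36.22
tcp_pos: [0.482, 0.1884, 0.2343]
orientation: [0.002, -0.053, 0.999, -0.001]
wrist_force: [0.4, -0.0, -0.1]
finger_gap: 0.0856
grip_force: 0.0
```

>>> {"name": "send_rows", "arguments": {
  "increments": [
    {"dx":0,"dy":2.4,"dz":0,"roll":0,"claw":1},
    {"dx":0,"dy":4.5,"dz":0,"roll":0,"claw":1},
    {"dx":0,"dy":5.08,"dz":0,"roll":0,"claw":1},
    {"dx":0,"dy":5.08,"dz":0,"roll":0,"claw":1},
    {"dx":0,"dy":5.08,"dz":0,"roll":0,"claw":1}
  ]
}}

```text
clock: 36.85
tcp_pos: [0.482, 0.3125, 0.234]
orientation: [0.001, -0.052, 0.999, -0.002]
wrist_force: [0.5, -1.1, -0.2]
finger_gap: 0.0856
grip_force: 0.0
```

```bash
python3 st.py
python3 - <<'E'
from h import *
c=load("top5");h,s,v=hsv(c)
for k,m,x0,z in [("red",((h<6)|(h>174))&(s>170)&(v>150),(.482,.3138),.136),("blue",(s<60)&(v>170),(.567,.3233),.132),("yel",(s<70)&(v>110),(.397,.3055),.110)]:
    b,st,mm=blob(m,proj(c,(*x0,z)));e=cv2.fitEllipse(cv2.findContours(mm.astype(np.uint8),0,1)[0][0]);print(k,e,ray(c,*e[0],z))
E
```

```text
t 36.85 tcp [0.482  0.3125 0.234 ] j [ 0.4377  0.3106  0.049   1.3079 -0.0041  0.3333] yaw 95.98210560410443 toolz [ 0.003  -0.0031 -1.    ] gap 0.08560988179242866
red ((94.79199981689453, 229.07882690429688), (17.036453247070312, 18.510692596435547), 28.062755584716797) [0.4832 0.3139 0.136 ]
blue ((93.5, 186.90476989746094), (11.647019386291504, 12.37602424621582), 0.0) [0.567  0.3223 0.132 ]
yel ((101.88995361328125, 273.8555603027344), (21.87398910522461, 22.70069694519043), 45.43001937866211) [0.3929 0.3043 0.11  ]
```

>>> {"name": "send_rows", "arguments": {
  "increments": [
    {"dx":0,"dy":0.04,"dz":-1.6,"roll":0,"claw":1},
    {"dx":0,"dy":0.04,"dz":-3.2,"roll":0,"claw":1},
    {"dx":0,"dy":0.04,"dz":-4.8,"roll":0,"claw":1},
    {"dx":0,"dy":0.04,"dz":-6.2,"roll":0,"claw":1},
    {"dx":0,"dy":0.04,"dz":-6.6,"roll":0,"claw":1}
  ]
}}

```text
clock: 37.48
tcp_pos: [0.4805, 0.3126, 0.0672]
orientation: [-0.0, -0.052, 0.999, -0.002]
wrist_force: [0.1, 0.5, 0.3]
finger_gap: 0.0853
grip_force: 0.0
```

>>> {"name": "send_rows", "arguments": {
  "increments": [
    {"dx":0,"dy":0,"dz":0,"roll":0,"claw":-0.2},
    {"dx":0,"dy":0,"dz":0,"roll":0,"claw":-0.2},
    {"dx":0,"dy":0,"dz":0,"roll":0,"claw":-0.2},
    {"dx":0,"dy":0,"dz":0,"roll":0,"claw":-0.2},
    {"dx":0,"dy":0,"dz":0,"roll":0,"claw":-0.2}
  ]
}}

```text
clock: 38.1
tcp_pos: [0.4831, 0.3154, 0.0709]
orientation: [0.003, -0.053, 0.999, -0.001]
wrist_force: [0.1, 0.0, 7.3]
finger_gap: 0.0566
grip_force: 54.8
```

>>> {"name": "send_rows", "arguments": {
  "increments": [
    {"dx":0,"dy":0,"dz":1.0,"roll":0,"claw":-0.2},
    {"dx":0,"dy":0,"dz":2.5,"roll":0,"claw":-0.2},
    {"dx":0,"dy":0,"dz":4.2,"roll":0,"claw":-0.2},
    {"dx":0,"dy":0,"dz":5.8,"roll":0,"claw":-0.2},
    {"dx":0,"dy":0,"dz":6.6,"roll":0,"claw":-0.2}
  ]
}}

```text
clock: 38.72
tcp_pos: [0.4818, 0.3154, 0.2362]
orientation: [0.002, -0.053, 0.999, -0.001]
wrist_force: [1.3, 0.1, -4.9]
finger_gap: 0.0572
grip_force: 54.7
```

>>> {"name": "send_rows", "arguments": {
  "increments": [
    {"dx":0.3,"dy":-1.0,"dz":0,"roll":0.7,"claw":-0.2},
    {"dx":0.8,"dy":-3.0,"dz":0,"roll":1.4,"claw":-0.2},
    {"dx":1.4,"dy":-5.3,"dz":0,"roll":2.1,"claw":-0.2},
    {"dx":2.0,"dy":-7.6,"dz":0,"roll":2.8,"claw":-0.2},
    {"dx":2.6,"dy":-9.9,"dz":0,"roll":3.5,"claw":-0.2}
  ]
}}

```text
clock: 39.35
tcp_pos: [0.5462, 0.066, 0.2335]
orientation: [0.001, -0.295, 0.956, -0.001]
wrist_force: [1.3, 0.1, -4.1]
finger_gap: 0.0569
grip_force: 55.0
```

>>> {"name": "send_rows", "arguments": {
  "increments": [
    {"dx":0.6,"dy":-2.2,"dz":0,"roll":0,"claw":-0.2},
    {"dx":1.1,"dy":-4.2,"dz":0,"roll":0,"claw":-0.2},
    {"dx":1.45,"dy":-5.67,"dz":0,"roll":0,"claw":-0.2},
    {"dx":1.45,"dy":-5.67,"dz":-1.0,"roll":0,"claw":-0.2},
    {"dx":1.45,"dy":-5.67,"dz":-2.5,"roll":0,"claw":-0.2}
  ]
}}

```text
clock: 39.98
tcp_pos: [0.5834, -0.0751, 0.1713]
orientation: [0.002, -0.292, 0.956, -0.001]
wrist_force: [0.4, -0.2, -4.4]
finger_gap: 0.0572
grip_force: 55.5
```

>>> {"name": "send_rows", "arguments": {
  "increments": [
    {"dx":0,"dy":0,"dz":-1.2,"roll":0,"claw":-0.2},
    {"dx":0,"dy":0,"dz":-2.2,"roll":0,"claw":-0.2},
    {"dx":0,"dy":0,"dz":-3.0,"roll":0,"claw":-0.2},
    {"dx":0,"dy":0,"dz":-3.3,"roll":0,"claw":-0.2},
    {"dx":0,"dy":0,"dz":-3.3,"roll":0,"claw":-0.2}
  ]
}}

```text
clock: 40.6
tcp_pos: [0.5824, -0.074, 0.0886]
orientation: [0.001, -0.293, 0.956, -0.0]
wrist_force: [-0.5, -0.4, -3.6]
finger_gap: 0.057
grip_force: 55.5
```

```bash
python3 st.py
cat > chk.py <<'E'
# compare body silhouette position of a container with its pad, both cameras
import sys
from workcell import read_camera
from h import *
k=sys.argv[1];P={"red":((.583,-.0738),.029,.105),"blue":((.6093,.0644),.03,.1),"yellow":((.5224,.0082),.031,.104)}[k]
a=[]
for n,(y,x) in(("top",(140,170)),("side",(130,180))):
    c=read_camera(n);np.savez(f"{n}_{k}.npz",**c);im=c["image"].copy()
    im=cv2.resize(im,None,fx=3,fy=3,interpolation=cv2.INTER_CUBIC)
    for z,r in((.02,.04),(.02,P[1]),(.02+P[2],P[1])):
        cv2.polylines(im,[np.round((circle(c,*P[0],z,r)+.5)*3).astype(np.int32)],True,(0,255,0) if z==.02 else (255,0,255),1)
    a.append(im[3*y:3*y+330,3*x:3*x+400])
cv2.imwrite(f"pics/chk_{k}{sys.argv[2]}.png",np.hstack(a))
E
python3 chk.py red a
```

```text
t 40.6 tcp [ 0.5824 -0.074   0.0886] j [-0.2633  0.4127 -0.17    0.9857  0.0005 -0.8582] yaw 124.08307055279457 toolz [ 0.0024 -0.0002 -1.    ] gap 0.056970488939283435
```

View pics/chk_reda.png

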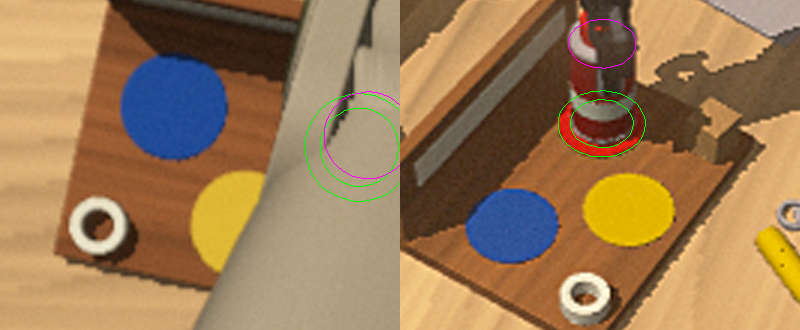

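The red can is centred over its red pad in the side view, with its base about 4 mm up. I'll lower and release.

>>> {"name": "send_rows", "arguments": {
  "increments": [
    {"dx":0,"dy":0,"dz":-0.07,"roll":0,"claw":-0.2},
    {"dx":0,"dy":0,"dz":-0.14,"roll":0,"claw":-0.2},
    {"dx":0,"dy":0,"dz":-0.16,"roll":0,"claw":-0.2},
    {"dx":0,"dy":0,"dz":-0.16,"roll":0,"claw":-0.2},
    {"dx":0,"dy":0,"dz":-0.16,"roll":0,"claw":1}
  ]
}}

```text
clock: 41.32
tcp_pos: [0.5835, -0.0744, 0.0857]
orientation: [0.002, -0.293, 0.956, -0.001]
wrist_force: [-0.2, 1.0, -0.1]
finger_gap: 0.0731
grip_force: 0.0
```

>>> {"name": "send_rows", "arguments": {
  "increments": [
    {"dx":0,"dy":0,"dz":0,"roll":0,"claw":1},
    {"dx":0,"dy":0,"dz":0,"roll":0,"claw":1},
    {"dx":0,"dy":0,"dz":1.0,"roll":0,"claw":1},
    {"dx":0,"dy":0,"dz":3.0,"roll":0,"claw":1},
    {"dx":0,"dy":0,"dz":5.0,"roll":0,"claw":1}
  ]
}}

```text
clock: 41.95
tcp_pos: [0.5827, -0.0742, 0.2113]
orientation: [0.002, -0.293, 0.956, -0.001]
wrist_force: [0.5, -0.0, 0.0]
finger_gap: 0.0852
grip_force: 0.0
```

>>> {"name": "send_rows", "arguments": {
  "increments": [
    {"dx":0,"dy":0.5,"dz":1.0,"roll":-0.7,"claw":1},
    {"dx":-0.1,"dy":2.9,"dz":1.0,"roll":-1.4,"claw":1},
    {"dx":-0.2,"dy":5.3,"dz":1.0,"roll":-2.1,"claw":1},
    {"dx":-0.3,"dy":7.7,"dz":1.0,"roll":-2.8,"claw":1},
    {"dx":-0.4,"dy":10.1,"dz":1.0,"roll":-3.5,"claw":1}
  ]
}}

```text
clock: 42.58
tcp_pos: [0.5728, 0.1801, 0.2355]
orientation: [0.002, -0.051, 0.999, -0.001]
wrist_force: [1.0, -0.1, 0.1]
finger_gap: 0.0855
grip_force: 0.0
```

```bash
python3 st.py
```

```text
t 42.575 tcp [0.5728 0.1801 0.2355] j [ 0.1725  0.3596  0.1221  1.3295 -0.003   0.07  ] yaw 95.86874297274589 toolz [ 0.0043 -0.0023 -1.    ] gap 0.08554858297118065
```

>>> {"name": "send_rows", "arguments": {
  "increments": [
    {"dx":-0.1,"dy":2.4,"dz":0,"roll":0,"claw":1},
    {"dx":-0.2,"dy":4.8,"dz":0,"roll":0,"claw":1},
    {"dx":-0.25,"dy":5.75,"dz":0,"roll":0,"claw":1},
    {"dx":-0.25,"dy":5.75,"dz":0,"roll":0,"claw":1},
    {"dx":-0.25,"dy":5.75,"dz":-1.0,"roll":0,"claw":1}
  ]
}}

```text
clock: 43.2
tcp_pos: [0.5682, 0.3215, 0.2121]
orientation: [0.004, -0.053, 0.999, -0.001]
wrist_force: [-0.1, -0.2, 0.2]
finger_gap: 0.0854
grip_force: 0.0
```

>>> {"name": "send_rows", "arguments": {
  "increments": [
    {"dx":0,"dy":0,"dz":-1.5,"roll":0,"claw":1},
    {"dx":0,"dy":0,"dz":-3.0,"roll":0,"claw":1},
    {"dx":0,"dy":0,"dz":-4.5,"roll":0,"claw":1},
    {"dx":0,"dy":0,"dz":-5.4,"roll":0,"claw":1},
    {"dx":0,"dy":0,"dz":-5.7,"roll":0,"claw":1}
  ]
}}

```text
clock: 43.82
tcp_pos: [0.5661, 0.3197, 0.0661]
orientation: [0.0, -0.052, 0.999, -0.002]
wrist_force: [0.3, -0.1, 0.3]
finger_gap: 0.0853
grip_force: 0.0
```

>>> {"name": "send_rows", "arguments": {
  "increments": [
    {"dx":0,"dy":0,"dz":0,"roll":0,"claw":-0.2},
    {"dx":0,"dy":0,"dz":0,"roll":0,"claw":-0.2},
    {"dx":0,"dy":0,"dz":0,"roll":0,"claw":-0.2},
    {"dx":0,"dy":0,"dz":0,"roll":0,"claw":-0.2},
    {"dx":0,"dy":0,"dz":0,"roll":0,"claw":-0.2}
  ]
}}

```text
clock: 44.45
tcp_pos: [0.5678, 0.3222, 0.0691]
orientation: [0.003, -0.053, 0.999, -0.001]
wrist_force: [0.4, -0.7, 6.1]
finger_gap: 0.0588
grip_force: 54.8
```

>>> {"name": "send_rows", "arguments": {
  "increments": [
    {"dx":0,"dy":0,"dz":1.0,"roll":0,"claw":-0.2},
    {"dx":0,"dy":0,"dz":2.5,"roll":0,"claw":-0.2},
    {"dx":0,"dy":0,"dz":4.2,"roll":0,"claw":-0.2},
    {"dx":0,"dy":0,"dz":5.8,"roll":0,"claw":-0.2},
    {"dx":0,"dy":0,"dz":6.6,"roll":0,"claw":-0.2}
  ]
}}

```text
clock: 45.08
tcp_pos: [0.5669, 0.3224, 0.2347]
orientation: [0.002, -0.053, 0.999, -0.001]
wrist_force: [-0.4, 0.4, -3.4]
finger_gap: 0.0587
grip_force: 54.8
```

>>> {"name": "send_rows", "arguments": {
  "increments": [
    {"dx":0.2,"dy":-1.0,"dz":0,"roll":-1.2,"claw":-0.2},
    {"dx":0.5,"dy":-2.8,"dz":0,"roll":-2.4,"claw":-0.2},
    {"dx":0.8,"dy":-4.8,"dz":0,"roll":-3.6,"claw":-0.2},
    {"dx":1.1,"dy":-6.8,"dz":0,"roll":-4.8,"claw":-0.2},
    {"dx":1.4,"dy":-8.6,"dz":0,"roll":-6.0,"claw":-0.2}
  ]
}}

```text
clock: 45.7
tcp_pos: [0.6011, 0.1055, 0.2318]
orientation: [-0.0, 0.36, 0.933, -0.002]
wrist_force: [0.6, -0.6, -3.2]
finger_gap: 0.059
grip_force: 55.0
```

>>> {"name": "send_rows", "arguments": {
  "increments": [
    {"dx":0.2,"dy":-1.2,"dz":0,"roll":-1.2,"claw":-0.2},
    {"dx":0.3,"dy":-1.72,"dz":0,"roll":-1.9,"claw":-0.2},
    {"dx":0.3,"dy":-1.72,"dz":0,"roll":-1.9,"claw":-0.2},
    {"dx":0.3,"dy":-1.72,"dz":-1.0,"roll":-1.9,"claw":-0.2},
    {"dx":0.3,"dy":-1.72,"dz":-2.4,"roll":-1.9,"claw":-0.2}
  ]
}}

```text
clock: 46.32
tcp_pos: [0.6096, 0.0651, 0.1727]
orientation: [0.001, 0.477, 0.879, -0.001]
wrist_force: [-0.5, 0.8, -3.2]
finger_gap: 0.059
grip_force: 55.0
```

>>> {"name": "send_rows", "arguments": {
  "increments": [
    {"dx":0,"dy":0,"dz":-1.2,"roll":0,"claw":-0.2},
    {"dx":0,"dy":0,"dz":-2.2,"roll":0,"claw":-0.2},
    {"dx":0,"dy":0,"dz":-3.0,"roll":0,"claw":-0.2},
    {"dx":0,"dy":0,"dz":-3.4,"roll":0,"claw":-0.2},
    {"dx":0,"dy":0,"dz":-3.45,"roll":0,"claw":-0.2}
  ]
}}

```text
clock: 46.95
tcp_pos: [0.6085, 0.0647, 0.0857]
orientation: [-0.0, 0.477, 0.879, -0.002]
wrist_force: [0.1, -0.2, -3.1]
finger_gap: 0.0591
grip_force: 55.0
```

```bash
python3 st.py; python3 chk.py blue a
```

```text
t 46.95 tcp [0.6085 0.0647 0.0857] j [-0.0233  0.4628 -0.0982  1.012  -0.0038  0.9721] yaw 32.96767446170503 toolz [-0.0022 -0.0037 -1.    ] gap 0.0590987841391351
```

View pics/chk_bluea.png

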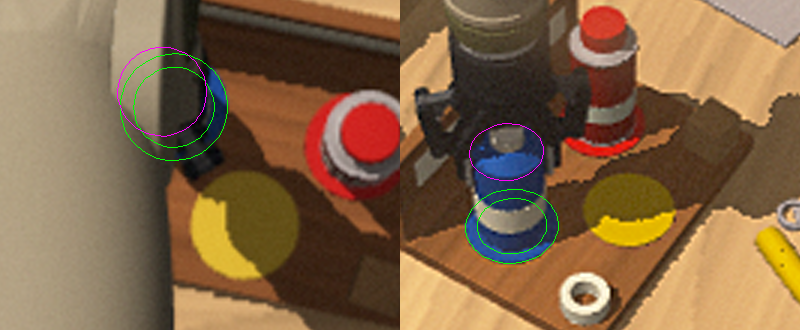

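Blue is centred over its pad, and red stands well inside its own. I'll lower and release, then fetch yellow.

>>> {"name": "send_rows", "arguments": {
  "increments": [
    {"dx":0,"dy":0,"dz":-0.05,"roll":0,"claw":-0.2},
    {"dx":0,"dy":0,"dz":-0.1,"roll":0,"claw":-0.2},
    {"dx":0,"dy":0,"dz":-0.13,"roll":0,"claw":-0.2},
    {"dx":0,"dy":0,"dz":-0.13,"roll":0,"claw":-0.2},
    {"dx":0,"dy":0,"dz":-0.13,"roll":0,"claw":1}
  ]
}}

```text
clock: 47.68
tcp_pos: [0.6095, 0.064, 0.0835]
orientation: [0.001, 0.478, 0.878, -0.002]
wrist_force: [0.4, -0.1, 0.0]
finger_gap: 0.075
grip_force: 0.0
```

>>> {"name": "send_rows", "arguments": {
  "increments": [
    {"dx":0,"dy":0,"dz":0,"roll":0,"claw":1},
    {"dx":0,"dy":0,"dz":0,"roll":0,"claw":1},
    {"dx":0,"dy":0,"dz":1.0,"roll":0,"claw":1},
    {"dx":0,"dy":0,"dz":3.0,"roll":0,"claw":1},
    {"dx":0,"dy":0,"dz":5.0,"roll":0,"claw":1}
  ]
}}

```text
clock: 48.3
tcp_pos: [0.6088, 0.064, 0.2092]
orientation: [0.0, 0.478, 0.878, -0.002]
wrist_force: [0.6, -0.4, 0.4]
finger_gap: 0.0854
grip_force: 0.0
```

>>> {"name": "send_rows", "arguments": {
  "increments": [
    {"dx":-0.5,"dy":0.5,"dz":1.0,"roll":1.2,"claw":1},
    {"dx":-2.0,"dy":2.2,"dz":1.0,"roll":2.4,"claw":1},
    {"dx":-3.6,"dy":3.9,"dz":1.0,"roll":3.6,"claw":1},
    {"dx":-5.2,"dy":5.6,"dz":1.0,"roll":4.8,"claw":1},
    {"dx":-6.8,"dy":7.4,"dz":1.0,"roll":6.0,"claw":1}
  ]
}}

```text
clock: 48.92
tcp_pos: [0.4379, 0.2501, 0.2334]
orientation: [0.002, 0.077, 0.997, -0.001]
wrist_force: [0.3, 0.9, 0.1]
finger_gap: 0.0851
grip_force: 0.0
```

>>> {"name": "send_rows", "arguments": {
  "increments": [
    {"dx":-1.2,"dy":1.4,"dz":0,"roll":1.0,"claw":1},
    {"dx":-1.75,"dy":2.2,"dz":0,"roll":1.9,"claw":1},
    {"dx":-1.75,"dy":2.2,"dz":0,"roll":1.9,"claw":1},
    {"dx":-1.75,"dy":2.2,"dz":0,"roll":1.9,"claw":1},
    {"dx":-1.75,"dy":2.2,"dz":0,"roll":1.9,"claw":1}
  ]
}}

```text
clock: 49.55
tcp_pos: [0.3961, 0.3033, 0.233]
orientation: [0.002, -0.052, 0.999, -0.001]
wrist_force: [0.0, -0.2, -0.0]
finger_gap: 0.0852
grip_force: 0.0
```

```bash
python3 st.py
```

```text
t 49.55 tcp [0.3961 0.3033 0.233 ] j [ 0.4947  0.1643 -0.1433  1.2616 -0.0039  0.3912] yaw 95.93283102826368 toolz [ 0.0032 -0.0026 -1.    ] gap 0.08524634582199936
```

>>> {"name": "send_rows", "arguments": {
  "increments": [
    {"dx":-0.12,"dy":0.04,"dz":-1.6,"roll":0,"claw":1},
    {"dx":-0.12,"dy":0.04,"dz":-3.2,"roll":0,"claw":1},
    {"dx":-0.12,"dy":0.04,"dz":-4.8,"roll":0,"claw":1},
    {"dx":-0.12,"dy":0.04,"dz":-6.2,"roll":0,"claw":1},
    {"dx":-0.12,"dy":0.04,"dz":-6.75,"roll":0,"claw":1}
  ]
}}

```text
clock: 50.18
tcp_pos: [0.3916, 0.3036, 0.0623]
orientation: [-0.0, -0.052, 0.999, -0.002]
wrist_force: [-0.5, -0.8, 0.3]
finger_gap: 0.0857
grip_force: 0.0
```

>>> {"name": "send_rows", "arguments": {
  "increments": [
    {"dx":0,"dy":0,"dz":0,"roll":0,"claw":-0.2},
    {"dx":0,"dy":0,"dz":0,"roll":0,"claw":-0.2},
    {"dx":0,"dy":0,"dz":0,"roll":0,"claw":-0.2},
    {"dx":0,"dy":0,"dz":0,"roll":0,"claw":-0.2},
    {"dx":0,"dy":0,"dz":0,"roll":0,"claw":-0.2}
  ]
}}

```text
clock: 50.8
tcp_pos: [0.3931, 0.3053, 0.0652]
orientation: [0.002, -0.053, 0.999, -0.001]
wrist_force: [0.1, 0.3, 3.5]
finger_gap: 0.0612
grip_force: 55.2
```

>>> {"name": "send_rows", "arguments": {
  "increments": [
    {"dx":0,"dy":0,"dz":1.0,"roll":0,"claw":-0.2},
    {"dx":0,"dy":0,"dz":2.5,"roll":0,"claw":-0.2},
    {"dx":0,"dy":0,"dz":4.2,"roll":0,"claw":-0.2},
    {"dx":0,"dy":0,"dz":5.8,"roll":0,"claw":-0.2},
    {"dx":0,"dy":0,"dz":6.6,"roll":0,"claw":-0.2}
  ]
}}

```text
clock: 51.42
tcp_pos: [0.3927, 0.3054, 0.2313]
orientation: [0.002, -0.053, 0.999, -0.001]
wrist_force: [-0.6, -0.1, -4.1]
finger_gap: 0.0609
grip_force: 55.9
```

>>> {"name": "send_rows", "arguments": {
  "increments": [
    {"dx":0.5,"dy":-1.1,"dz":0,"roll":0,"claw":-0.2},
    {"dx":1.3,"dy":-3.0,"dz":0,"roll":0,"claw":-0.2},
    {"dx":2.2,"dy":-5.0,"dz":0,"roll":0,"claw":-0.2},
    {"dx":3.1,"dy":-7.0,"dz":0,"roll":0,"claw":-0.2},
    {"dx":3.9,"dy":-9.0,"dz":0,"roll":0,"claw":-0.2}
  ]
}}

```text
clock: 52.05
tcp_pos: [0.4899, 0.0786, 0.2288]
orientation: [0.001, -0.053, 0.999, -0.001]
wrist_force: [0.1, -0.1, -4.1]
finger_gap: 0.0609
grip_force: 56.2
```

>>> {"name": "send_rows", "arguments": {
  "increments": [
    {"dx":0.8,"dy":-1.9,"dz":0,"roll":0,"claw":-0.2},
    {"dx":1.28,"dy":-2.89,"dz":0,"roll":0,"claw":-0.2},
    {"dx":1.28,"dy":-2.89,"dz":0,"roll":0,"claw":-0.2},
    {"dx":1.28,"dy":-2.89,"dz":-1.0,"roll":0,"claw":-0.2},
    {"dx":1.28,"dy":-2.89,"dz":-2.4,"roll":0,"claw":-0.2}
  ]
}}

```text
clock: 52.68
tcp_pos: [0.522, 0.0086, 0.1692]
orientation: [0.002, -0.053, 0.999, -0.001]
wrist_force: [0.8, -0.5, -5.3]
finger_gap: 0.0608
grip_force: 56.5
```

>>> {"name": "send_rows", "arguments": {
  "increments": [
    {"dx":0,"dy":0,"dz":-1.2,"roll":0,"claw":-0.2},
    {"dx":0,"dy":0,"dz":-2.2,"roll":0,"claw":-0.2},
    {"dx":0,"dy":0,"dz":-3.0,"roll":0,"claw":-0.2},
    {"dx":0,"dy":0,"dz":-3.4,"roll":0,"claw":-0.2},
    {"dx":0,"dy":0,"dz":-3.45,"roll":0,"claw":-0.2}
  ]
}}

```text
clock: 53.3
tcp_pos: [0.5211, 0.0085, 0.0826]
orientation: [0.001, -0.053, 0.999, -0.001]
wrist_force: [-0.3, 0.6, -4.5]
finger_gap: 0.0612
grip_force: 56.5
```

```bash
python3 st.py; python3 chk.py yellow a
```

```text
t 53.3 tcp [0.5211 0.0085 0.0826] j [-0.1368  0.3041 -0.349   0.9159 -0.0018 -0.2436] yaw 96.12174978013337 toolz [ 0.0016 -0.002  -1.    ] gap 0.06115632931649829
```

View pics/chk_yellowa.png

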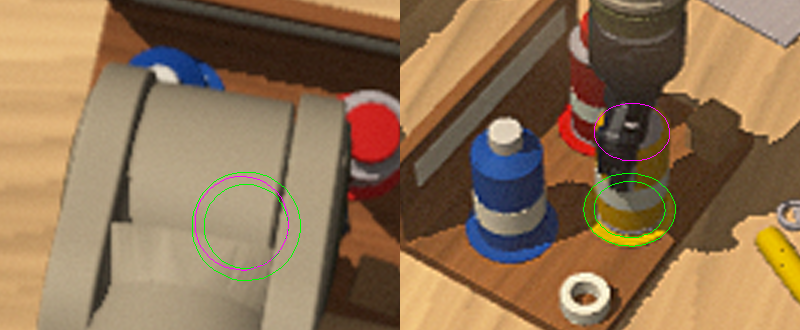

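Yellow is centred over its pad, about 3 mm up. I'll lower, release and retreat.

>>> {"name": "send_rows", "arguments": {
  "increments": [
    {"dx":0.03,"dy":0,"dz":-0.07,"roll":0,"claw":-0.2},
    {"dx":0.03,"dy":0,"dz":-0.12,"roll":0,"claw":-0.2},
    {"dx":0.03,"dy":0,"dz":-0.15,"roll":0,"claw":-0.2},
    {"dx":0.03,"dy":0,"dz":-0.15,"roll":0,"claw":-0.2},
    {"dx":0.03,"dy":0,"dz":-0.15,"roll":0,"claw":1}
  ]
}}

```text
clock: 54.02
tcp_pos: [0.5232, 0.0077, 0.0799]
orientation: [0.002, -0.053, 0.999, -0.001]
wrist_force: [0.8, 0.2, 0.3]
finger_gap: 0.0771
grip_force: 0.0
```

>>> {"name": "send_rows", "arguments": {
  "increments": [
    {"dx":0,"dy":0,"dz":0,"roll":0,"claw":1},
    {"dx":0,"dy":0,"dz":0,"roll":0,"claw":1},
    {"dx":0,"dy":0,"dz":1.0,"roll":0,"claw":1},
    {"dx":0,"dy":0,"dz":3.0,"roll":0,"claw":1},
    {"dx":0,"dy":0,"dz":5.5,"roll":0,"claw":1}
  ]
}}

```text
clock: 54.65
tcp_pos: [0.5217, 0.0079, 0.2173]
orientation: [0.0, -0.053, 0.999, -0.001]
wrist_force: [1.6, 0.9, 0.0]
finger_gap: 0.0852
grip_force: 0.0
```

>>> {"name": "send_rows", "arguments": {
  "increments": [
    {"dx":-0.5,"dy":1.5,"dz":0.5,"roll":0,"claw":1},
    {"dx":-1.5,"dy":3.5,"dz":1,"roll":0,"claw":1},
    {"dx":-2.5,"dy":5.5,"dz":1,"roll":0,"claw":1},
    {"dx":-3.4,"dy":7.5,"dz":1,"roll":0,"claw":1},
    {"dx":-4.2,"dy":9.5,"dz":1,"roll":0,"claw":1}
  ]
}}

```text
clock: 55.28
tcp_pos: [0.4168, 0.2467, 0.2423]
orientation: [0.002, -0.053, 0.999, -0.001]
wrist_force: [1.2, 0.4, 0.7]
finger_gap: 0.0856
grip_force: 0.0
```

>>> {"name": "send_rows", "arguments": {
  "increments": [
    {"dx":0,"dy":0,"dz":0,"roll":0,"claw":1},
    {"dx":0,"dy":0,"dz":0,"roll":0,"claw":1},
    {"dx":0,"dy":0,"dz":0,"roll":0,"claw":1},
    {"dx":0,"dy":0,"dz":0,"roll":0,"claw":1},
    {"dx":0,"dy":0,"dz":0,"roll":0,"claw":1}
  ]
}}

```text
clock: 55.9
tcp_pos: [0.4181, 0.2445, 0.2418]
orientation: [0.002, -0.052, 0.999, -0.001]
wrist_force: [0.4, 0.1, 0.9]
finger_gap: 0.0855
grip_force: 0.0
```

```bash
python3 st.py
python3 - <<'E'
from workcell import read_camera
from h import *
a=[]
P={"r":((.5828,-.0738),.029,.105,.02),"b":((.6093,.0644),.03,.1,.02),"y":((.5224,.0082),.031,.104,.02),"f":((.517,-.3535),.031,.096,.006)}
for n,(y,x) in(("top",(130,190)),("side",(80,190))):
    c=read_camera(n);im=cv2.resize(c["image"],None,fx=2,fy=2,interpolation=cv2.INTER_CUBIC)
    for k,(p,r,h_,b) in P.items():
        for z,rr in((b,.04),(b+h_,r)): cv2.polylines(im,[np.round((circle(c,*p,z,rr)+.5)*2).astype(np.int32)],True,(0,255,0) if z==b else (255,0,255),1)
    a.append(im[2*y:2*y+280,2*x:2*x+(520 if n=="top" else 270)])
    h,s,v=hsv(c)
    if n=="top":
        for k,m,x0,z in [("red",((h<6)|(h>174))&(s>170)&(v>150),P["r"][0],.15),("blue",(s<60)&(v>170),P["b"][0],.146),("yel",(s<70)&(v>110),P["y"][0],.124),("filt",(h>5)&(h<16)&(s>190)&(v>150),P["f"][0],.102)]:
            b,st,mm=blob(m,proj(c,(*x0,z)));e=cv2.fitEllipse(max(cv2.findContours(mm.astype(np.uint8),0,1)[0],key=len));print(k,e[1],ray(c,*e[0],z))
cv2.imwrite("pics/final.png",np.hstack(a))
E
```

```text
t 55.9 tcp [0.4181 0.2445 0.2418] j [ 0.3655  0.133  -0.1589  1.2768 -0.0034  0.2611] yaw 95.98045206451272 toolz [ 0.0032 -0.0025 -1.    ] gap 0.08551168038034836
red (18.05942726135254, 18.631105422973633) [ 0.5826 -0.0746  0.15  ]
blue (12.24510383605957, 12.525795936584473) [0.6101 0.0648 0.146 ]
yel (22.507959365844727, 23.099184036254883) [0.5224 0.0068 0.124 ]
filt (28.313091278076172, 30.500661849975586) [ 0.5159 -0.3525  0.102 ]
```

View pics/final.png

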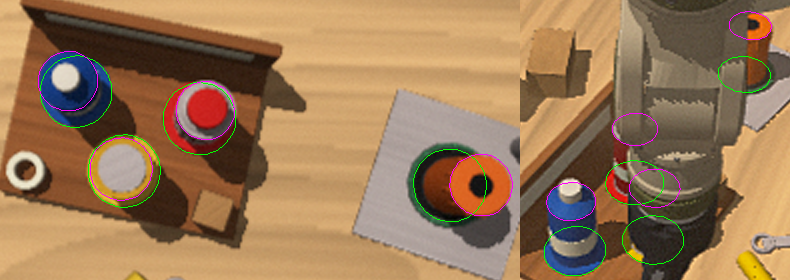

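The final view shows all three containers on their own pads, within about 1.5 mm of centre. The filter stands in the ring, about 1.5 mm off centre, and the gripper is clear.

```bash
python3 -c "
from workcell import hand_in
print(hand_in())"
```

```text
the job is handed in; nothing more can be done
None
```

The job is handed in at about 56 s: the filter stands in the green ring and all three containers are back on their own pads within about 1.5 mm of centre, though a joint-limit stall early on tilted the yellow tin about 3.7° until it was set down in the tray.

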